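Put the whetstone away in its sleeve case

ROBOT

A 7-joint arm with a two-finger parallel gripper is mounted at the origin on the work surface; the furniture and walls round the work are solid. World frame = base frame: x ahead of the robot, y to its left, z up, the work surface at z = 0. Lengths are in m, angles in rad, forces in N, time in s.
With the tool pointing down it reaches from about 0.4 to 0.85 m from the base axis. Payload 4.5 kg.
Tool frame: the origin (TCP) lies at the very end of the fingers, on their centre line; the grasp point (between the pads) lies 19 mm behind it; y points along the fingers, x is the direction in which the jaws open and shut, and the axes are right-handed (so a half turn about y gives the same grasp; the last joint's range is limited). The gripper opens to 88 mm and grips with 3 to 60 N. Pads are 18 mm wide; open, the fingers measure 123 mm over their backs; the gripper's body (75 mm by 187 mm) begins 45 mm behind the grasp point.
Start: joints at [1.367, 0.689, -0.195, 1.565, 0.157, 0.902, -0.215], TCP at [0.147, -0.607, 0.239] pointing down, gripper open.
Joint ranges: [-3.01, 3.01], [-0.46, 2.08], [-1.47, 1.51], [0.13, 2.56], [-1, 4.14], [0.04, 2.09], [-2.66, 2.66]. Speed limits (rad/s): [2.57, 2.57, 3.14, 3.14, 3.14, 3.14, 3.14].

INTERFACE

Orientations are given as a unit quaternion [x, y, z, w].
In Python, from plant import r gives the robot as it stands.
- The arm moves only by the shell command python3 -m inch 'ROWS' [OPENING] [FORCE]. ROWS is JSON, a list of rows, each a list of 6 numbers: the shift along the tool's x, y, z in mm, then the turn, a rotation vector about the tool's x, y, z in rad. In form: [[x, y, z, ax, ay, az], ...]. A call has 1 to 12 rows; each row shifts and turns the commanded pose from where the row before left it, along the tool's axes as they then stand; what a row does not reach is not made up. A row lasts 1/12 s, in which the tool goes at most 41.7 mm and 7.16 degrees, less where a joint would pass 70% of its speed; a pose out of reach is approached as far as the arm can. A call is refused whole if a number of a shift passes 41.7 or a number of a turn 0.125, either way. A call with a gripper value outside its range is refused whole. OPENING is the finger opening in mm, from 0 to 88.1, set as the call begins (- or left out, the last holds). The fingers move at their own pace and stop on an object; FORCE is the grip in N (left out, the last holds). Time passes only in rows, so rows that do not move let the fingers close. It gives the time, the measured TCP pose, the force and the opening at its end, in the units of the state.
- r.get_state(): the state, without advancing time (a new reading comes with each control period).
- r.snapshot(name): name is "scene" or "top"; returns a dict with "img" (384x512x3 uint8, red, green, blue), "range_z" (384x512 float32, m along the optical axis (not along the pixel's ray), 0 where there is no reading), "mtx" (3x3 intrinsics, pixels), "k1" (the pictures are not rectified: a ray, as slopes to the right and down, at radius r is drawn at 1 + k1 r^2 times it, then the intrinsics apply), "camera_from_world" (4x4, takes a point from world to camera coordinates). Camera axes: x right, y down, z forward; pixel columns grow to the right and rows downward; lengths in m; the calibration is good to about 2 mm. A picture is of the moment at which its call begins.
- r.finish_job(): hands the job in, once; it reports no verdict.
The state is a dict: "clock": time; "q": joint angles; "qd": joint speeds; "joint_torque": joint torques, N m; "tool_pos": TCP position; "eef_rot": TCP orientation; "contact_force": force on the tool from outside, world axes, zero at the start; "moment": the same for the moment, N m; "opening": opening from 0.0 (shut) to 1.0 (fully open).
Only numpy, scipy, OpenCV 4.12 (cv2) and the standard library are available. Lean on these libraries where they do the work, as an engineer would, in place of code of your own. Each camera call takes 0.05 s, during which the arm holds its last target.

TASK

The sharpening is done: take the two-tone whetstone (cream on one side, dark grey on the other) out of the drying rack and slide it into its wooden sleeve case, cream side up, fully home against the back without ramming it, because it is brittle. Then turn the brass button across the mouth of the case so that it lies level and keeps the stone in. Leave the red stone standing in the rack, and do not disturb the carving gouge.

Things in the scene. Friction and masses are not known exactly. Their poses are not given: they have to be found in the camera images.
- combination_stone: the stone to put away: a block 150 x 25 x 50 mm, 0.27 to 0.47 kg, one broad face cream, the other dark grey; starts standing on a long edge in one of the two rack slots. Origin at its centre; x along its 150 mm length, y through the 25 mm thickness and out of the cream face, z along its 50 mm width (up at the start; when it lies cream side up, y is up)
- stone_case: dark hardwood sleeve screwed to the bench, 160 long, 76 wide, 41 mm high, open at one end only. Origin at the centre of its underside, x into the sleeve, z up. Bore 52.4 wide (y -26.2 to 26.2), 27.4 high (z 6 to 33.4), 148 mm deep from the mouth (x = -80) to the back stop (x = 68): with the stone home its centre is at x = -7, y = 0, z = 18.5 and its end stands 2 mm out of the mouth
- case_mouth (a point): centre of the sleeve's open mouth, in the mouth plane, 19.7 mm above the bench; axes as the sleeve's. The sides of the mouth are bevelled by 1.8 mm over the first 10 mm and the floor there is 1.2 mm lower; the roof (8 mm, top at 41) has a scallop 29 mm wide and 24 mm deep over the middle of the mouth. Before the mouth about 170 mm of bench are clear up to the rack
- turn_button (a joint): brass bar on the mouth end of the sleeve's +y side wall, turning about the sleeve's x axis: 0 = straight up, clear of the mouth; negative = leaning outwards; 1.571 = level across the mouth, where it stops. Starts at -0.5 to 0.05 and stays where it is left (0.025 N m of friction, under 1 N at its tip). A stone that stands over 5 mm out of the mouth blocks it
- button_tip (a point): centre of the turn-button's rounded free end, 40.5 mm from its pivot; the pivot is at x = -80, y = 32, z = 19.5 mm in the sleeve's frame. The bar is 11 mm wide, 5 mm thick, reaches 46 mm from the pivot and lies 5 to 10 mm in front of the mouth plane
- drying_rack: pale wooden rack fixed to the bench, 116 x 129 mm, 26 mm high: two notched cheeks 16 mm thick, 50 mm either side of the centre along x. Origin at the centre of its underside; x along the stones, y across. Two slots at y = +37.5 and -37.5 mm, 30 mm wide, floor 10 mm up, so a stone stands from z = 10 to 60 mm; its sides are free for 84 mm between the cheeks
- red_stone: brick-red whetstone of the same size standing on edge in the other slot, its near face 50 mm from the two-tone stone; must stay there. Origin at its centre, z up
- gouge: boxwood-handled carving gouge, 202 mm long, 33 mm thick, lying on the bench, bystander. Origin under its centre

How it is judged:
At the end, for the whole second after the job is handed in: The two-tone stone lies at rest in the sleeve, cream face up, within 3.5 mm of fully home, the turn-button within 10 degrees of level across the mouth; the red stone still stands in its slot (moved under 15 mm); the gouge has moved less than 30 mm (x of combination_stone in the frame of stone_case between -0.0105 and -0.0035 m and y of combination_stone in the frame of stone_case between -0.003 and 0.003 m and z of combination_stone in the frame of stone_case between 0.0145 and 0.0225 m and angle between combination_stone's own y axis and vertical below 0.1 rad and angle between the x axis of combination_stone and the x axis of stone_case, either way round below 0.06 rad and value of joint turn_button above 1.4 rad and linear speed of combination_stone below 0.02 m/s and distance of red_stone from where it was at the start of the episode below 0.015 m and angle between red_stone's own z axis and vertical below 0.15 rad and distance of gouge from where it was at the start of the episode below 0.03 m); the robot touches nothing.
It fails at once if the stone is rammed: it presses on the sleeve with more than 120 N (contact force between combination_stone and stone_case above 120 N).
It fails at once if the red stone is knocked over (angle between red_stone's own z axis and vertical above 0.4 rad).
It fails at once if the gouge is pushed away (distance of gouge from where it was at the start of the episode above 0.04 m).
It also fails if it takes over 67 s, if anything falls off the work surface, if the arm or the gripper's body presses on something with over 40 N, if the wrist force passes 120 N, or if a joint passes its speed limit or range.

## Working session

There is one attempt and no reset: what is moved stays moved. The work goes in short steps, Python scripts to look and compute and a shell command to move; the robot and the scene stay as the last step left them, time stands still between calls to the robot, and variables do not carry over. Pictures are saved under pics/ and viewed, and the job is handed in when it is done.

```bash
ls; mkdir -p pics; python3 - <<'E'
from plant import r
import cv2,numpy as np
print(r.get_state())
for n in("scene","top"):
    s=r.snapshot(n); cv2.imwrite(f"pics/{n}0.png",cv2.resize(s["img"][:,:,::-1],(800,600))); print(n,s["mtx"],s["k1"],s["camera_from_world"])
    np.savez(f"{n}0.npz",**s)
E
```

```text
pics
{'clock': 0.0, 'q': array([ 1.36677439,  0.69000522, -0.19454884,  1.56632838,  0.15728988,
        0.90251252, -0.21505919]), 'qd': array([-9.40698325e-05, -7.60046492e-05,  7.05635760e-05,  9.04366893e-04,
       -1.93769810e-04, -1.04628259e-03, -8.90066297e-04]), 'joint_torque': array([-1.33024446e-04, -5.27566874e+01, -1.26732677e+00, -1.53430653e+01,
       -5.27660816e-02,  6.27172718e-03,  1.58672265e-04]), 'tool_pos': array([ 0.14706431, -0.60679907,  0.23790184]), 'eef_rot': array([-0.55543887,  0.43765261, -0.4365745 ,  0.55619292]), 'contact_force': array([ 0.22693362, -0.11773436,  0.37597343]), 'moment': array([-0.02086367, -0.0501978 ,  0.02793183]), 'opening': 0.9974544075325349}
scene [[482.2383142    0.         258.75909458]
 [  0.         482.2383142  186.60992502]
 [  0.           0.           1.        ]] -0.06242716525490324 [[-0.91512575 -0.40315764 -0.00296202  0.31538077]
 [-0.25645852  0.58777147 -0.76730289  0.20290029]
 [ 0.31108502 -0.701419   -0.64127802  0.74574107]
 [ 0.          0.          0.          1.        ]]
top [[437.07963706   0.         254.11598464]
 [  0.         437.07963706 184.61096366]
 [  0.           0.           1.        ]] -0.07600527342207032 [[ 0.10966229 -0.99395698  0.00486962 -0.10330582]
 [-0.96897425 -0.10799517 -0.22231945  0.40429428]
 [ 0.22150186  0.01966152 -0.97496172  1.01190171]
 [ 0.          0.          0.          1.        ]]
```

View pics/scene0.png

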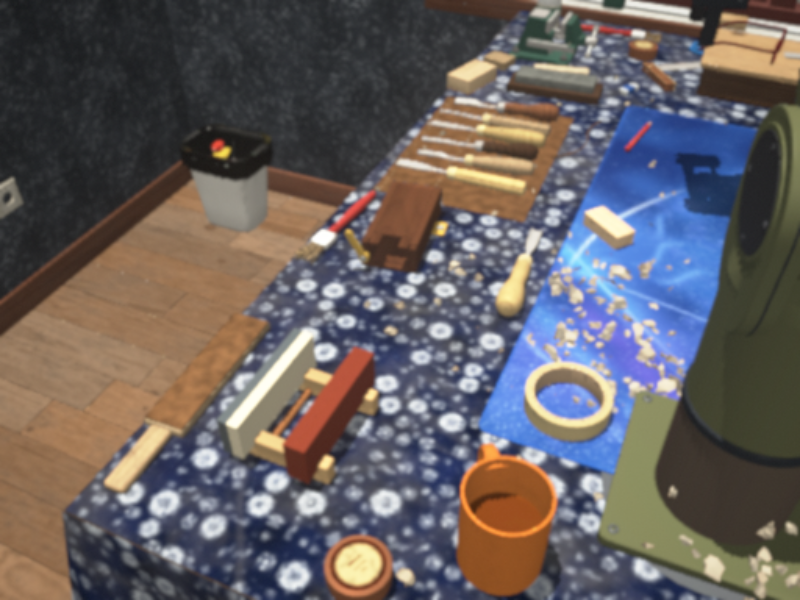

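View pics/top0.png

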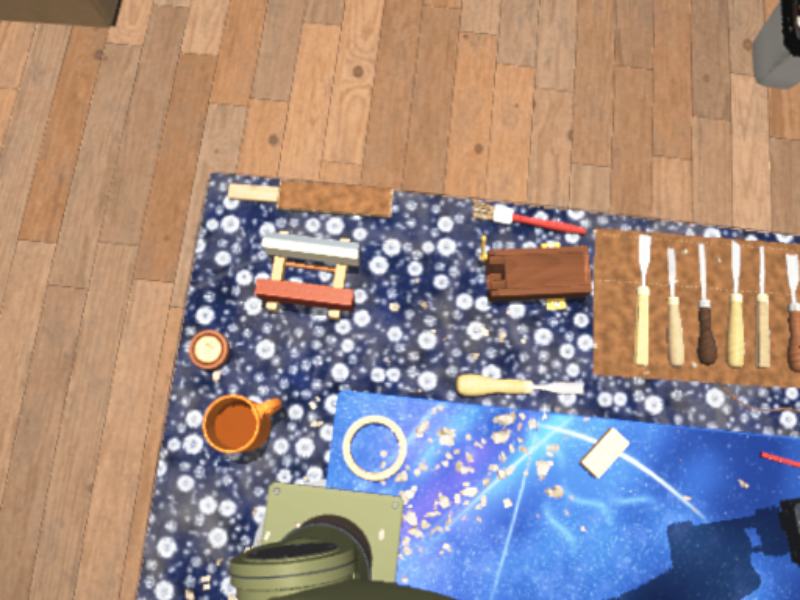

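```bash
cat > h.py <<'E'
import numpy as np,cv2
def cloud(s):
    h,w=s["range_z"].shape; K=s["mtx"]; uu,vv=np.meshgrid(np.arange(w),np.arange(h))
    p=np.stack([uu,vv],-1).reshape(-1,1,2).astype(np.float64)
    n=cv2.undistortPoints(p,K,np.array([float(s["k1"]),0,0,0])).reshape(h,w,2)
    z=s["range_z"].astype(float); c=np.stack([n[...,0]*z,n[...,1]*z,z],-1)
    T=np.linalg.inv(s["camera_from_world"]); return c@T[:3,:3].T+T[:3,3]
def project(s,P):
    T=s["camera_from_world"]; P=np.atleast_2d(P).astype(float)
    return cv2.projectPoints(P,cv2.Rodrigues(T[:3,:3].copy())[0],T[:3,3].copy(),s["mtx"],np.array([float(s["k1"]),0,0,0]))[0].reshape(-1,2)
def crop(s,u0,v0,u1,v1,f,name,pts=None,lines=True):
    im=cv2.resize(s["img"][v0:v1,u0:u1,::-1],None,fx=f,fy=f,interpolation=cv2.INTER_CUBIC)
    if lines:
      for u in range((u0//20+1)*20,u1,20): cv2.putText(im,str(u),((u-u0)*f,10),0,.35,(0,255,255)); cv2.line(im,((u-u0)*f,12),((u-u0)*f,18),(0,255,255))
      for v in range((v0//20+1)*20,v1,20): cv2.putText(im,str(v),(0,(v-v0)*f),0,.35,(0,255,255))
    if pts is not None:
      for q in pts: cv2.circle(im,tuple(int(round(a)) for a in ((q[0]-u0+.5)*f,(q[1]-v0+.5)*f)),2,(0,255,0),-1)
    cv2.imwrite(name,im)
E
python3 - <<'E'
from h import *
t=dict(np.load("top0.npz"));s=dict(np.load("scene0.npz"))
crop(t,150,105,390,260,3,"pics/tc.png"); crop(s,130,100,360,320,3,"pics/sc.png") if 0 else crop(s,130,190,260,320,5,"pics/sc.png")
crop(s,190,100,320,215,6,"pics/sc2.png")
P=cloud(t)
for (u,v) in [(190,159),(190,164),(190,187),(170,155),(228,162),(345,175),(320,165),(370,170),(310,158),(250,200),(330,220),(300,246),(355,250)]: print(u,v,P[v,u].round(4))
E
```

```text
190 159 [0.4558 0.1028 0.0607]
190 164 [0.4547 0.1087 0.0172]
190 187 [0.3875 0.0932 0.0584]
170 155 [0.46   0.1522 0.0623]
228 162 [0.4587 0.0104 0.06  ]
345 175 [ 0.4622 -0.2765  0.044 ]
320 165 [ 0.4812 -0.2137  0.0421]
370 170 [ 0.4819 -0.3374  0.0438]
310 158 [ 0.4947 -0.1872  0.0472]
250 200 [ 3.831e-01 -5.130e-02  3.000e-04]
330 220 [ 0.355  -0.2552 -0.0016]
300 246 [ 0.2789 -0.1825  0.0364]
355 250 [ 0.2865 -0.3207  0.0059]
```

View pics/tc.png

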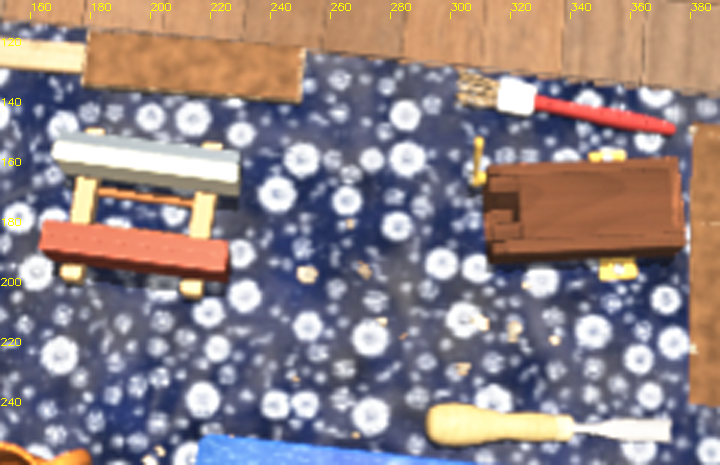

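View pics/sc.png

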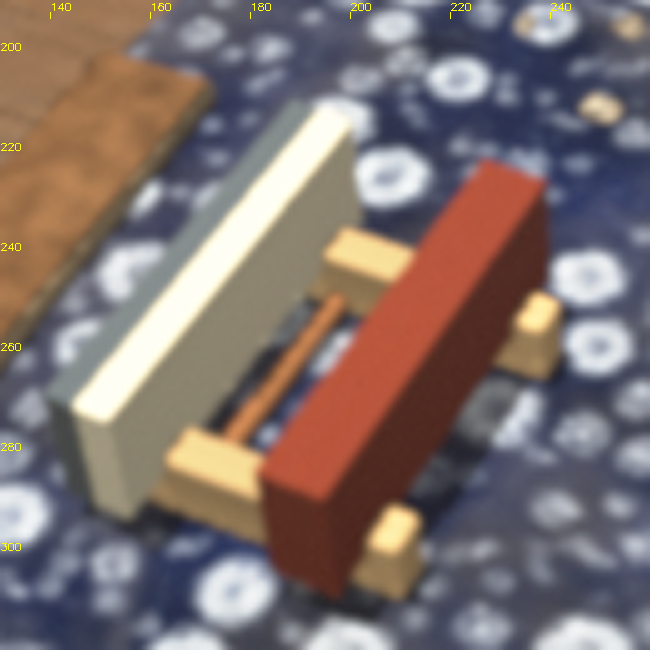

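View pics/sc2.png

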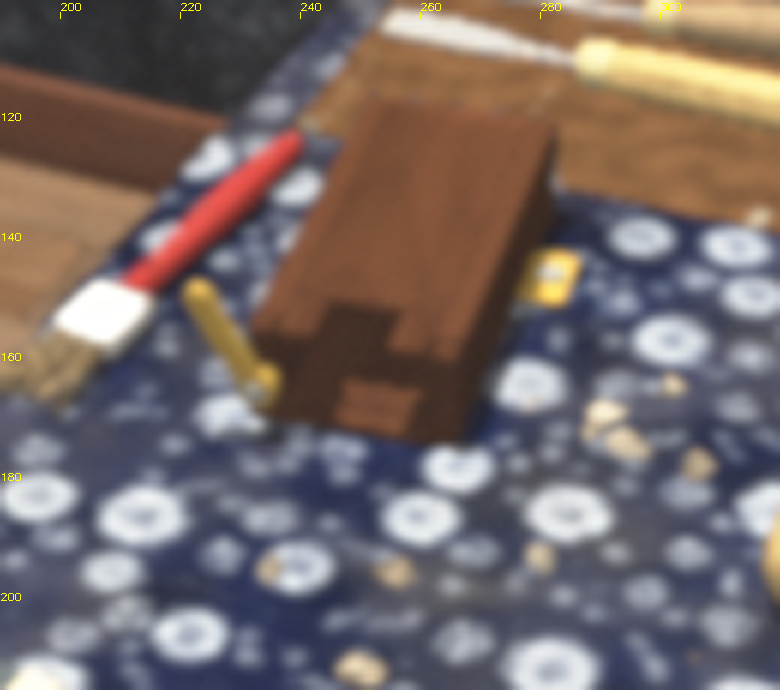

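```bash
python3 - <<'E'
from h import *
from scipy.spatial.transform import Rotation as R
print("tool axes cols\n",R.from_quat([-0.55543887,0.43765261,-0.4365745,0.55619292]).as_matrix().round(3))
for nm in("top0","scene0"):
    s=dict(np.load(nm+".npz")); P=cloud(s)
    def fit(name,x0,x1,y0,y1,z0,z1):
        m=(P[...,0]>x0)&(P[...,0]<x1)&(P[...,1]>y0)&(P[...,1]<y1)&(P[...,2]>z0)&(P[...,2]<z1)
        m=m.astype(np.uint8); n,l,st,_=cv2.connectedComponentsWithStats(m); k=1+np.argmax(st[1:,4]); q=P[l==k]
        (c,sz,a)=cv2.minAreaRect((q[:,:2]*1000).astype(np.float32)); print(nm,name,len(q),"c",np.round(c,1),"sz",np.round(sz,1),"ang",round(a,2),"z",np.median(q[:,2]).round(4), "mean",q.mean(0).round(4))
    fit("stone",.42,.52,-.02,.2,.052,.07)
    fit("red",.35,.42,-.02,.2,.052,.07)
    fit("case",.40,.53,-.4,-.19,.035,.05)
    fit("gouge",.24,.34,-.38,-.1,.006,.05)
    m=(P[...,0]>.49)&(P[...,0]<.56)&(P[...,1]>-.2)&(P[...,1]<-.15)&(P[...,2]>.01); print("button",P[m].round(3)[::3])
E
```

```text
tool axes cols
 [[ 0.236 -0.001  0.972]
 [-0.972  0.002  0.236]
 [-0.002 -1.    -0.   ]]
top0 stone 661 c [465.9  83.4] sz [150.2  26.4] ang 88.37 z 0.0601 mean [0.4651 0.0828 0.0601]
top0 red 680 c [390.3  82.9] sz [150.2  26.1] ang 88.98 z 0.0602 mean [0.3897 0.0825 0.0601]
top0 case 1880 c [ 469.2 -277.7] sz [ 78.1 160.1] ang 8.98 z 0.0419 mean [ 0.4684 -0.2803  0.0418]
top0 gouge 609 c [ 288.2 -259.9] sz [ 33.7 190.1] ang 5.61 z 0.0218 mean [ 0.2841 -0.2355  0.0211]
button [[ 0.558 -0.179  0.012]
 [ 0.56  -0.194  0.012]
 [ 0.556 -0.192  0.014]
 [ 0.513 -0.185  0.054]
 [ 0.505 -0.182  0.064]
 [ 0.504 -0.185  0.059]
 [ 0.503 -0.182  0.042]
 [ 0.501 -0.182  0.042]
 [ 0.499 -0.183  0.04 ]
 [ 0.496 -0.183  0.04 ]
 [ 0.493 -0.183  0.041]
 [ 0.492 -0.184  0.039]
 [ 0.492 -0.193  0.042]
 [ 0.491 -0.184  0.034]
 [ 0.492 -0.193  0.024]]
scene0 stone 1195 c [465.5  85. ] sz [150.9  27.9] ang 89.11 z 0.0597 mean [0.4641 0.0916 0.0592]
scene0 red 1265 c [390.5  84.7] sz [150.3  26.9] ang 89.6 z 0.0598 mean [0.3891 0.091  0.0594]
scene0 case 1438 c [ 469.  -277.6] sz [ 76.7 164.5] ang 8.74 z 0
[... 380 characters left out ...]
51]
 [ 0.498 -0.186  0.049]
 [ 0.502 -0.183  0.047]
 [ 0.494 -0.195  0.041]
 [ 0.506 -0.181  0.045]
 [ 0.498 -0.181  0.047]
 [ 0.493 -0.192  0.041]
 [ 0.501 -0.181  0.044]
 [ 0.495 -0.184  0.043]
 [ 0.491 -0.193  0.039]
 [ 0.499 -0.181  0.042]
 [ 0.494 -0.185  0.04 ]
 [ 0.56  -0.197  0.011]
 [ 0.5   -0.183  0.038]
 [ 0.492 -0.182  0.04 ]
 [ 0.492 -0.195  0.031]
 [ 0.499 -0.18   0.037]
 [ 0.492 -0.181  0.039]
 [ 0.491 -0.193  0.031]
 [ 0.496 -0.18   0.035]
 [ 0.491 -0.184  0.035]
 [ 0.557 -0.187  0.01 ]
 [ 0.492 -0.181  0.034]
 [ 0.556 -0.181  0.012]
 [ 0.491 -0.183  0.03 ]
 [ 0.556 -0.177  0.012]
 [ 0.491 -0.182  0.028]
 [ 0.493 -0.182  0.025]
 [ 0.494 -0.184  0.021]
 [ 0.491 -0.182  0.018]]
```

```bash
cat > plan.py <<'E'
import numpy as np
from scipy.spatial.transform import Rotation as R
from plant import r
def Rdown(az): # jaw x azimuth (deg), tool y down
    a=np.radians(az); x=np.array([np.cos(a),np.sin(a),0]); y=np.array([0,0,-1.]); return R.from_matrix(np.stack([x,y,np.cross(x,y)],1))
def cur():
    s=r.get_state(); return np.array(s["tool_pos"]),R.from_quat(s["eef_rot"])
def plan(p0,R0,p1,R1,n):
    w=(R0.inv()*R1).as_rotvec()/n; out=[]; p=p0.copy(); Q=R0
    for i in range(n):
        tgt=p0+(p1-p0)*(i+1)/n
        d=np.round(Q.inv().apply(tgt-p)*1000,1); ww=np.round(w,4)
        p=p+Q.apply(d/1000); Q=Q*R.from_rotvec(ww); out.append([*d.tolist(),*ww.tolist()])
    print("["+",".join("["+",".join("%g"%(v+0) for v in o)+"]" for o in out)+"]"); return p,Q
E
python3 - <<'E'
from plan import *
p,Q=cur()
a=-76.4
p,Q=plan(p,Q,np.array([.45,-.25,.2]),Rdown(-40),12)
p,Q=plan(p,Q,np.array([.4655,.084,.12]),Rdown(-1.2),9)
E
```

```text
[[-22.9,3.2,31.5,0,-0.0529,-0.0001],[-21.3,3.2,32.8,0,-0.0529,-0.0001],[-19.5,3.2,33.7,0,-0.0529,-0.0001],[-17.7,3.2,34.8,0,-0.0529,-0.0001],[-15.8,3.2,35.7,0,-0.0529,-0.0001],[-13.9,3.2,36.4,0,-0.0529,-0.0001],[-12,3.2,37.1,0,-0.0529,-0.0001],[-9.9,3.1,37.7,0,-0.0529,-0.0001],[-8,3.2,38.2,0,-0.0529,-0.0001],[-5.9,3.2,38.6,0,-0.0529,-0.0001],[-3.9,3.2,38.8,0,-0.0529,-0.0001],[-1.9,3.2,39,0,-0.0529,-0.0001]]
[[-22.5,8.9,29.5,-0.0001,-0.0752,0],[-20.3,8.9,31.2,-0.0001,-0.0752,0],[-17.8,8.9,32.5,-0.0001,-0.0752,0],[-15.4,8.9,33.9,-0.0001,-0.0752,0],[-12.8,8.9,34.8,-0.0001,-0.0752,0],[-10.1,8.9,35.8,-0.0001,-0.0752,0],[-7.4,8.9,36.4,-0.0001,-0.0752,0],[-4.6,8.9,36.8,-0.0001,-0.0752,0],[-1.9,8.8,37.1,-0.0001,-0.0752,0]]
```

```bash
python3 -m inch '[[-23,3,31,0,-0.053,0],[-21,3,33,0,-0.053,0],[-20,3,34,0,-0.053,0],[-18,3,35,0,-0.053,0],[-16,3,36,0,-0.053,0],[-14,3,36,0,-0.053,0],[-12,3,37,0,-0.053,0],[-10,3,38,0,-0.053,0],[-8,3,38,0,-0.053,0],[-6,3,39,0,-0.053,0],[-4,3,39,0,-0.053,0],[-2,3,39,0,-0.053,0]]'
python3 -m inch '[[-22,9,29,0,-0.075,0],[-20,9,31,0,-0.075,0],[-18,9,32,0,-0.075,0],[-15,9,34,0,-0.075,0],[-13,9,35,0,-0.075,0],[-10,9,36,0,-0.075,0],[-7,9,36,0,-0.075,0],[-5,9,37,0,-0.075,0],[-2,9,37,0,-0.075,0],[0,0,0,0,0,0],[0,0,0,0,0,0]]'
python3 - <<'E'
from plan import *
s=r.get_state(); print(s["tool_pos"],s["q"].round(2),Q.as_matrix().round(3) if 0 else R.from_quat(s["eef_rot"]).as_matrix().round(3))
p,Q=cur()
plan(p,Q,np.array([.4655,.084,.038]),Rdown(-1.2),6)
import cv2
t=r.snapshot("top"); np.savez("t1.npz",**t); sc=r.snapshot("scene")
from h import *
crop(t,130,90,300,230,4,"pics/t1.png"); crop(sc,100,120,300,320,3,"pics/s1.png")
E
```

```text
clock: 1.1
tool_pos: [0.4507, -0.2471, 0.2024]
eef_rot: [0.665, -0.241, 0.24, -0.665]
contact_force: [-0.1, -0.9, 0.1]
opening: 1.003
clock: 2.02
tool_pos: [0.4649, 0.0865, 0.1212]
eef_rot: [-0.707, 0.006, -0.006, 0.707]
contact_force: [-0.4, -0.8, -0.1]
opening: 1.006
[0.46489577 0.08651737 0.1211559 ] [-0.11  0.71 -0.28  2.12  0.51  0.38 -0.82] [[ 1.    -0.001  0.017]
 [-0.017  0.001  1.   ]
 [-0.001 -1.     0.001]]
[[0.1,13.9,-0.4,-0.0002,0.0007,-0.0002],[0.1,13.8,-0.5,-0.0002,0.0007,-0.0002],[0.2,13.9,-0.4,-0.0002,0.0007,-0.0002],[0.1,13.8,-0.4,-0.0002,0.0007,-0.0002],[0.1,13.9,-0.4,-0.0002,0.0007,-0.0002],[0.1,13.9,-0.4,-0.0002,0.0007,-0.0002]]
```

View pics/s1.png

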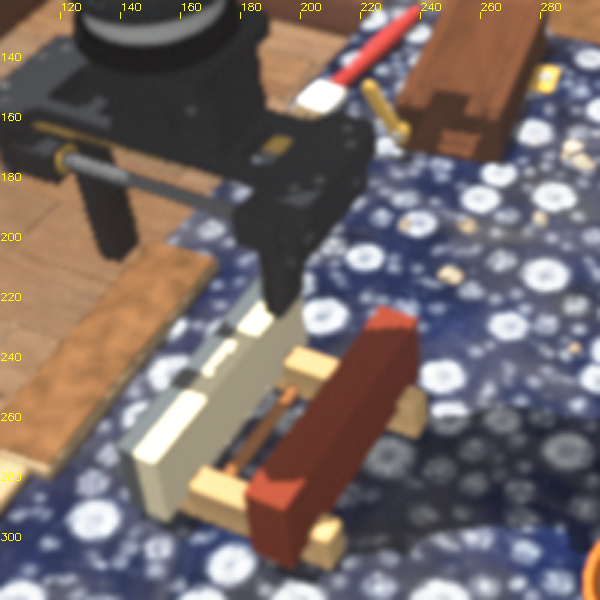

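```bash
python3 -m inch '[[0,14,-0.5,0,0,0],[0,14,-0.5,0,0,0],[0,14,-0.5,0,0,0],[0,14,-0.5,0,0,0],[0,14,-0.5,0,0,0],[1,13,0,0,0,0],[0,0,0,0,0,0]]'
python3 -m inch '[[0,0,0,0,0,0],[0,0,0,0,0,0],[0,0,0,0,0,0],[0,0,0,0,0,0],[0,0,0,0,0,0],[0,0,0,0,0,0],[0,0,0,0,0,0],[0,0,0,0,0,0]]' 0 40
```

```text
clock: 2.7
tool_pos: [0.4657, 0.0787, 0.0373]
eef_rot: [0.708, -0.01, 0.008, -0.706]
contact_force: [0.3, 0.8, -0.2]
opening: 1.0
clock: 3.37
tool_pos: [0.4663, 0.0813, 0.0388]
eef_rot: [0.707, -0.008, 0.008, -0.707]
contact_force: [-0.6, 0.2, 0.5]
opening: 0.419
```

```bash
python3 -m inch '[[0,0,0,0,0,0],[0,0,0,0,0,0],[0,0,0,0,0,0],[0,0,0,0,0,0],[0,0,0,0,0,0],[0,0,0,0,0,0]]'
python3 -m inch '[[0,-10,0,0,0,0],[0,-15,0,0,0,0],[0,-20,0,0,0,0],[0,-20,0,0,0,0],[0,-20,0,0,0,0],[0,0,0,0,0,0]]'
python3 - <<'E'
from plan import *
from h import *
s=r.get_state();print(s["opening"]*88,s["contact_force"])
sc=r.snapshot("scene");crop(sc,100,100,300,320,3,"pics/s2.png")
p,Q=cur()
# lay: tilt 40 deg, stone long axis along dir L=(-.155,.988); tool z along L, jaw az
L=np.array([-.155,.988,0]);L/=np.linalg.norm(L)
az=np.degrees(np.arctan2(-L[0],L[1]));az=-az  # check
az=np.degrees(np.arctan2(L[1],L[0]))-90
print("az",az)
Rd=Rdown(az)
print(Rd.as_matrix().round(3))
Rt=Rd*R.from_rotvec([0,0,np.radians(40)])
print(Rt.as_matrix().round(3))
C=np.array([.452,-.115,.07])
p,Q=plan(p,Q,np.array([.46,-.10,.16]),Rt,12)
E
```

```text
clock: 3.87
tool_pos: [0.4661, 0.0812, 0.0387]
eef_rot: [0.707, -0.008, 0.008, -0.707]
contact_force: [-0.4, 0.7, 0.9]
opening: 0.284
clock: 4.37
tool_pos: [0.4676, 0.0814, 0.126]
eef_rot: [-0.707, 0.007, -0.01, 0.708]
contact_force: [0.8, -0.4, -4.2]
opening: 0.278
24.426439948076464 [ 0.81322954 -0.35869537 -4.23170827]
az 8.916036738264822
[[ 0.988  0.    -0.155]
 [ 0.155  0.     0.988]
 [ 0.    -1.    -0.   ]]
[[ 0.757 -0.635 -0.155]
 [ 0.119 -0.1    0.988]
 [-0.643 -0.766  0.   ]]
[[-0.2,-3,-15.1,-0.0053,-0.0142,0.0583],[-0.7,-2.8,-15.1,-0.0053,-0.0142,0.0583],[-1,-2.8,-15.1,-0.0053,-0.0142,0.0583],[-1.4,-2.6,-15.2,-0.0053,-0.0142,0.0583],[-1.7,-2.4,-15.1,-0.0053,-0.0142,0.0583],[-2.1,-2.2,-15.1,-0.0053,-0.0142,0.0583],[-2.4,-2.1,-15,-0.0053,-0.0142,0.0583],[-2.8,-1.7,-15.1,-0.0053,-0.0142,0.0583],[-3,-1.6,-15,-0.0053,-0.0142,0.0583],[-3.4,-1.2,-15,-0.0053,-0.0142,0.0583],[-3.6,-1,-14.9,-0.0053,-0.0142,0.0583],[-3.9,-0.7,-14.9,-0.0053,-0.0142,0.0583]]
```

View pics/s2.png

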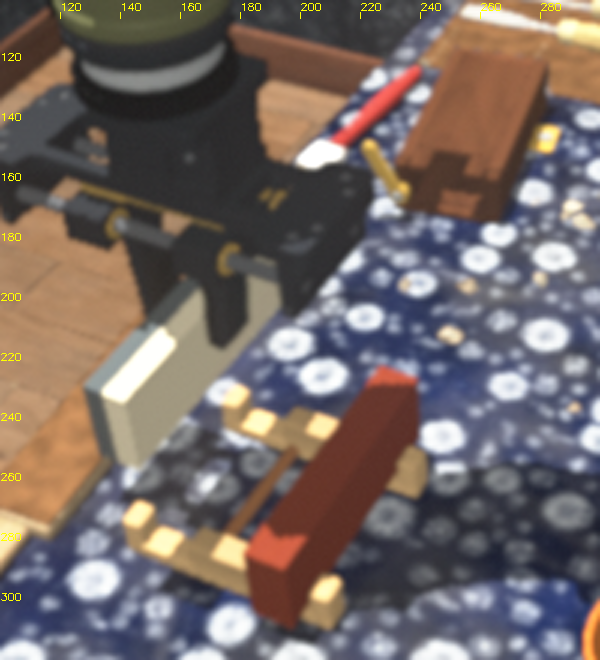

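```bash
python3 -m inch '[[-2,-3,-16,-0.005,-0.014,0.058],[-3,-3,-16,-0.005,-0.014,0.058],[-3,-3,-16,-0.005,-0.014,0.058],[-4,-2,-16,-0.005,-0.014,0.058],[-4,-2,-16,-0.005,-0.014,0.058],[-4,-1,-16,-0.005,-0.014,0.058],[-4,-1,-16,-0.005,-0.014,0.058],[-4,-1,-16,-0.005,-0.014,0.058],[-4,-1,-16,-0.005,-0.014,0.058],[-5,-1,-16,-0.005,-0.014,0.058],[-5,-1,-16,-0.005,-0.014,0.058],[-5,-1,-16,-0.005,-0.014,0.058]]'
python3 - <<'E'
from plan import *
from h import *
s=r.get_state();print(s["opening"]*88,s["contact_force"],s["q"].round(2))
print(R.from_quat(s["eef_rot"]).as_matrix().round(3))
sc=r.snapshot("scene");crop(sc,100,60,320,280,3,"pics/s3.png")
p,Q=cur()
L=np.array([-.155,.988,0]);az=np.degrees(np.arctan2(L[1],L[0]))-90
Rt=Rdown(az)*R.from_rotvec([0,0,np.radians(40)])
plan(p,Q,np.array([.43,-.115,.045]),Rt,6)
E
```

```text
clock: 5.42
tool_pos: [0.4387, -0.1133, 0.1588]
eef_rot: [0.681, -0.191, -0.293, -0.644]
contact_force: [0.3, 0.3, -4.3]
opening: 0.278
24.45177727570565 [ 0.29044313  0.34987889 -4.27485579] [ 0.28  0.95 -0.44  1.58  0.38  1.42 -0.17]
[[ 0.755 -0.637 -0.153]
 [ 0.117 -0.098  0.988]
 [-0.645 -0.764  0.001]]
[[11.1,15.3,0.6,-0.0001,-0.0009,-0.001],[11.1,15.3,0.7,-0.0001,-0.0009,-0.001],[11,15.3,0.6,-0.0001,-0.0009,-0.001],[11.1,15.3,0.6,-0.0001,-0.0009,-0.001],[11,15.3,0.6,-0.0001,-0.0009,-0.001],[11,15.3,0.6,-0.0001,-0.0009,-0.001]]
```

View pics/s3.png

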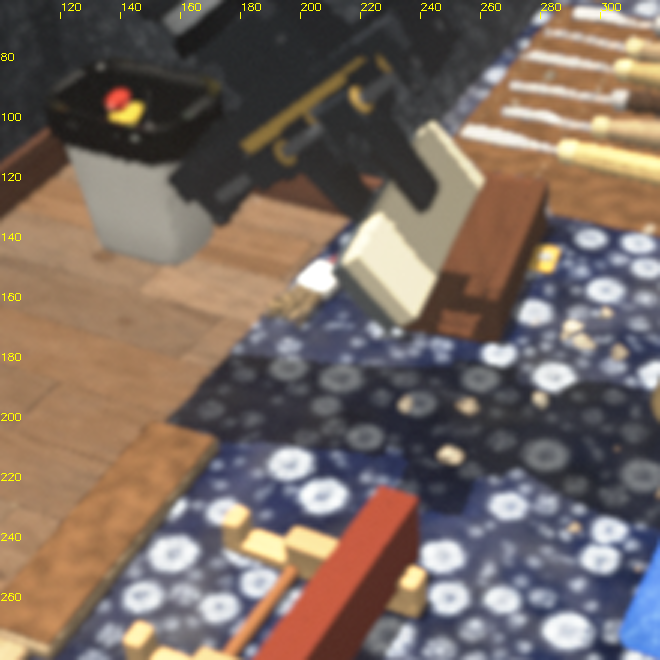

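```bash
python3 -m inch '[[11,15,3,0,-0.001,-0.001],[11,15,3,0,-0.001,-0.001],[11,15,3,0,-0.001,-0.001],[11,15,3,0,-0.001,-0.001],[11,15,3,0,-0.001,-0.001],[10,15,3,0,-0.001,-0.001],[0,0,0,0,0,0]]'
python3 -m inch '[[1.3,1.5,0,0,0,0],[1.3,1.5,0,0,0,0],[1.3,1.5,0,0,0,0],[1.3,1.5,0,0,0,0],[1.3,1.5,0,0,0,0],[1.3,1.5,0,0,0,0],[0,0,0,0,0,0]]'
```

```text
clock: 6.05
tool_pos: [0.4262, -0.0947, 0.046]
eef_rot: [0.68, -0.187, -0.294, -0.646]
contact_force: [-0.8, 0.8, -3.9]
opening: 0.281
clock: 6.63
tool_pos: [0.4287, -0.0955, 0.0382]
eef_rot: [0.68, -0.186, -0.292, -0.646]
contact_force: [0.0, -0.4, -4.8]
opening: 0.283
```

```bash
python3 -m inch '[[0.7,0.8,0,0,0,0],[0.7,0.8,0,0,0,0],[0.7,0.8,0,0,0,0],[0.7,0.8,0,0,0,0],[0.7,0.8,0,0,0,0],[0.7,0.8,0,0,0,0],[0,0,0,0,0,0]]'
```

```text
clock: 7.22
tool_pos: [0.4287, -0.0953, 0.0318]
eef_rot: [0.68, -0.186, -0.292, -0.646]
contact_force: [-0.1, 0.5, -4.1]
opening: 0.278
```

```bash
python3 -m inch '[[0.6,0.8,0,0,0,0],[0.6,0.8,0,0,0,0],[0.3,0.4,0,0,0,0],[0,0,0,0,0,0]]'
python3 -m inch '[[0,0,0,0,0,0],[0,0,0,0,0,0],[0,0,0,0,0,0],[0,0,0,0,0,0],[0,0,0,0,0,0]]' 38 20
python3 - <<'E'
from plan import *
from h import *
s=r.get_state();print(s["opening"]*88)
sc=r.snapshot("scene");crop(sc,160,100,300,240,4,"pics/s4.png")
E
```

```text
clock: 7.55
tool_pos: [0.4287, -0.0952, 0.0299]
eef_rot: [0.68, -0.186, -0.292, -0.646]
contact_force: [0.6, 1.1, -0.4]
opening: 0.28
clock: 7.97
tool_pos: [0.4286, -0.0953, 0.0295]
eef_rot: [0.68, -0.186, -0.292, -0.646]
contact_force: [-0.1, 0.5, -1.2]
opening: 0.432
38.00283587465084
```

View pics/s4.png

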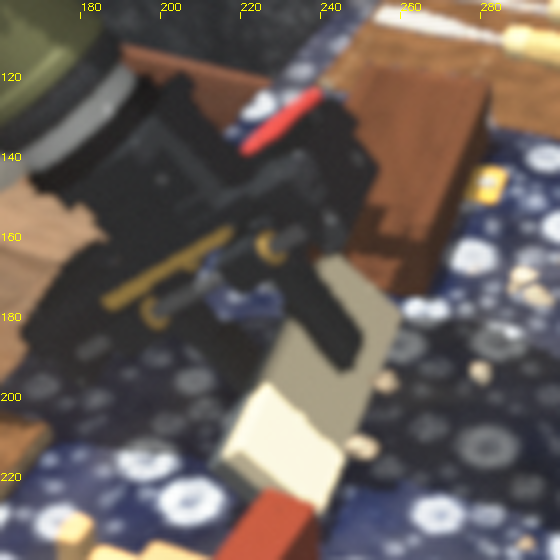

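```bash
python3 -m inch '[[0,-6,0,0,0,0],[0,-8,0,0,0,0],[0,-10,0,0,0,0],[0,-12,0,0,0,0],[0,-20,0,0,0,0],[0,-30,0,0,0,0],[0,-30,0,0,0,0],[0,0,0,0,0,0]]'
python3 - <<'E'
from plan import *
from h import *
s=r.get_state();print(s["opening"]*88,s["tool_pos"])
sc=r.snapshot("scene");crop(sc,160,100,300,240,4,"pics/s5.png")
p,Q=cur()
plan(p,Q,np.array([.46,-.1,.2]),Rdown(8.9+1e-3),8)
plan(p,Q,np.array([.46,-.1,.2]),Rdown(8.9-90),12)
E
```

```text
clock: 8.68
tool_pos: [0.5076, -0.0823, 0.1229]
eef_rot: [0.681, -0.182, -0.288, -0.648]
contact_force: [0.3, 0.6, -0.5]
opening: 0.436
38.3637601819669 [ 0.50755919 -0.08230751  0.12289225]
[[-10.8,-3.9,-1.2,-0.0005,0.0004,-0.0855],[-10.4,-4.8,-1.1,-0.0005,0.0004,-0.0855],[-10,-5.8,-1.2,-0.0005,0.0004,-0.0855],[-9.5,-6.5,-1.2,-0.0005,0.0004,-0.0855],[-8.9,-7.3,-1.2,-0.0005,0.0004,-0.0855],[-8.2,-8,-1.2,-0.0005,0.0004,-0.0855],[-7.5,-8.8,-1.2,-0.0005,0.0004,-0.0855],[-6.7,-9.3,-1.3,-0.0005,0.0004,-0.0855]]
[[-7.2,-2.6,-0.8,0.0444,0.1256,-0.0449],[-6.9,-3,-1.5,0.0444,0.1256,-0.0449],[-6.6,-3.4,-2.3,0.0444,0.1256,-0.0449],[-6.1,-3.7,-2.9,0.0444,0.1256,-0.0449],[-5.5,-4.2,-3.4,0.0444,0.1256,-0.0449],[-4.8,-4.6,-3.9,0.0444,0.1256,-0.0449],[-4.1,-4.9,-4.2,0.0444,0.1256,-0.0449],[-3.3,-5.3,-4.5,0.0444,0.1256,-0.0449],[-2.5,-5.7,-4.6,0.0444,0.1256,-0.0449],[-1.7,-5.9,-4.7,0.0444,0.1256,-0.0449],[-0.8,-6.2,-4.5,0.0444,0.1256,-0.0449],[0,-6.4,-4.2,0.0444,0.1256,-0.0449]]
```

View pics/s5.png

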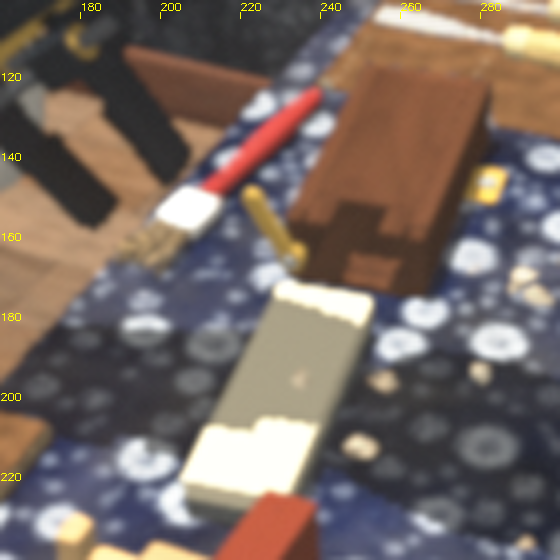

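```bash
python3 -m inch '[[-11,-7,3,0,0,-0.086],[-10,-8,3,0,0,-0.086],[-10,-8,3,0,0,-0.086],[-10,-8,3,0,0,-0.086],[-9,-8,3,0,0,-0.086],[-8,-9,3,0,0,-0.086],[-7,-9,3,0,0,-0.086],[-7,-10,3,0,0,-0.086],[0,0,0,0,0,0]]' 88
cat > see.py <<'E'
import sys
from plan import *
from h import *
def fitz(P,x0,x1,y0,y1,z0,z1,name):
        m=(P[...,0]>x0)&(P[...,0]<x1)&(P[...,1]>y0)&(P[...,1]<y1)&(P[...,2]>z0)&(P[...,2]<z1)
        n,l,st,_=cv2.connectedComponentsWithStats(m.astype(np.uint8)); k=1+np.argmax(st[1:,4]); q=P[l==k]
        (c,sz,a)=cv2.minAreaRect((q[:,:2]*1000).astype(np.float32)); print(name,len(q),"c",np.round(c,1),"sz",np.round(sz,1),"ang",round(a,2),"z",np.median(q[:,2]).round(4), "mean",q.mean(0).round(4))
E
python3 - <<'E'
from see import *
s=r.get_state();print(s["opening"]*88,s["tool_pos"],R.from_quat(s["eef_rot"]).as_matrix().round(3))
for n in("top","scene"):
    im=r.snapshot(n); P=cloud(im); np.savez(n+"2.npz",**im)
    fitz(P,.38,.52,-.19,-.005,.016,.035,"stone"+n)
    fitz(P,.40,.53,-.4,-.19,.035,.05,"case"+n)
    crop(im,*( (200,100,400,240,4) if n=="top" else (160,100,300,240,4)),f"pics/{n}6.png")
E
```

```text
clock: 9.48
tool_pos: [0.4521, -0.0683, 0.2101]
eef_rot: [-0.704, -0.053, 0.058, 0.706]
contact_force: [-2.4, 0.0, 0.6]
opening: 0.997
87.7412825916223 [ 0.45213449 -0.06832895  0.21010878] [[ 0.988 -0.007 -0.157]
 [ 0.157  0.001  0.988]
 [-0.007 -1.     0.003]]
stonetop 193 c [435.6 -34.3] sz [50.3 35.1] ang 9.79 z 0.0252 mean [ 0.4313 -0.0298  0.0251]Traceback (most recent call last):
  File "<stdin>", line 6, in <module>
  File "see.py", line 6, in fitz
    n,l,st,_=cv2.connectedComponentsWithStats(m.astype(np.uint8)); k=1+np.argmax(st[1:,4]); q=P[l==k]
                                                                       ~~~~~~~~~^^^^^^^^^^
    return _wrapfunc(a, 'argmax', axis=axis, out=out, **kwds)
    return bound(*args, **kwds)
ValueError: attempt to get argmax of an empty sequence
```

```bash
python3 - <<'E'
from see import *
im=r.snapshot("top"); crop(im,150,100,400,240,3,"pics/top6.png")
im=r.snapshot("scene"); np.savez("scene2.npz",**im);P=cloud(im)
fitz(P,.38,.52,-.19,-.005,.016,.035,"stone")
fitz(P,.40,.53,-.4,-.19,.035,.05,"case")
crop(im,160,100,300,240,4,"pics/scene6.png")
E
```

```text
stone 1438 c [444.5 -88.5] sz [ 50.8 151.7] ang 9.06 z 0.0253 mean [ 0.4428 -0.0822  0.0249]
case 1439 c [ 468.9 -277.2] sz [ 77.2 163.8] ang 8.8 z 0.0418 mean [ 0.4671 -0.2722  0.0415]
```

View pics/top6.png

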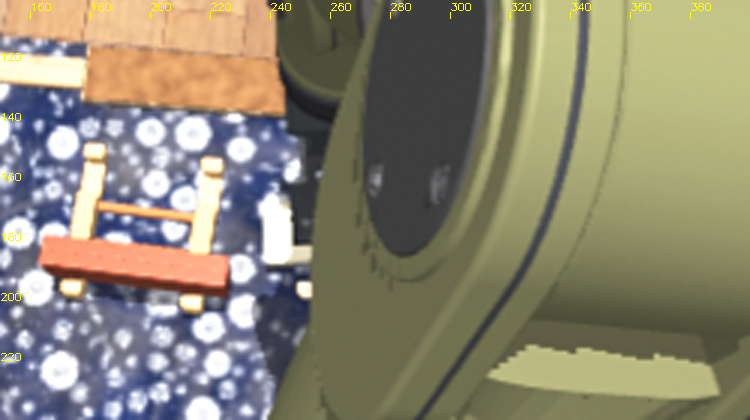

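View pics/scene6.png

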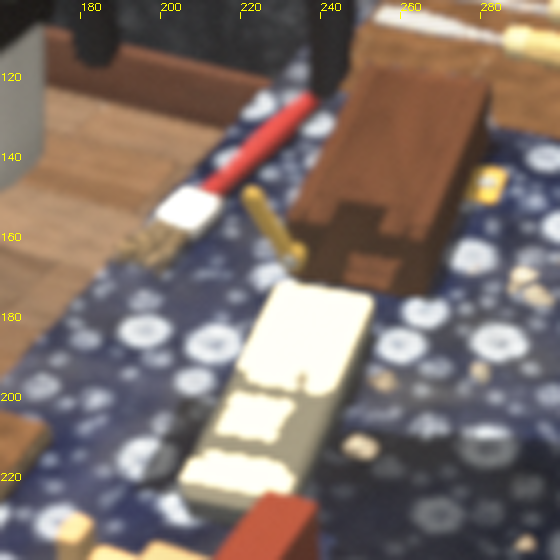

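```bash
python3 - <<'E'
from plan import *
p,Q=cur(); print(p)
p,Q=plan(p,Q,np.array([.4391,-.0539,.05]),Rdown(8.9),6)
p,Q=plan(p,Q,np.array([.4391,-.0539,.004]),Rdown(8.9),5)
E
```

```text
[ 0.45831851 -0.06752741  0.20881016]
[[-2.7,26.5,2.6,-0.0008,0.0003,-0.0008],[-2.7,26.5,2.7,-0.0008,0.0003,-0.0008],[-2.7,26.5,2.6,-0.0008,0.0003,-0.0008],[-2.8,26.4,2.7,-0.0008,0.0003,-0.0008],[-2.7,26.5,2.7,-0.0008,0.0003,-0.0008],[-2.8,26.5,2.7,-0.0008,0.0003,-0.0008]]
[[0,9.2,0,0,0,0],[0,9.2,0,0,0,0],[0,9.2,0,0,0,0],[0,9.2,0,0,0,0],[0,9.2,0,0,0,0]]
```

```bash
python3 -m inch '[[-3,26,3,-0.001,0,-0.001],[-3,26,3,-0.001,0,-0.001],[-3,26,3,-0.001,0,-0.001],[-3,26,3,-0.001,0,-0.001],[-2,27,2,0,0,0],[-2,27,2,0,0,0],[0,0,0,0,0,0],[0,0,0,0,0,0]]'
python3 - <<'E'
from plan import *
p,Q=cur(); print(p)
p,Q=plan(p,Q,np.array([.4391,-.0539,.004]),Rdown(8.9),6)
E
```

```text
clock: 10.3
tool_pos: [0.4395, -0.0533, 0.0492]
eef_rot: [0.705, 0.055, -0.058, -0.705]
contact_force: [-0.7, -0.6, 1.0]
opening: 0.999
[ 0.43946487 -0.05325018  0.04923436]
[[0,7.5,-0.1,0.0001,0.0007,-0.0006],[-0.1,7.6,-0.1,0.0001,0.0007,-0.0006],[-0.1,7.5,-0.1,0.0001,0.0007,-0.0006],[0,7.6,-0.1,0.0001,0.0007,-0.0006],[-0.1,7.5,-0.1,0.0001,0.0007,-0.0006],[-0.1,7.5,-0.1,0.0001,0.0007,-0.0006]]
```

```bash
python3 -m inch '[[0,8,0,0,0.001,0],[0,8,0,0,0.001,-0.001],[0,8,0,0,0.001,-0.001],[0,7.5,-0.3,0,0.001,-0.001],[0,7,-0.3,0,0,0],[0,6.5,0,0,0,0],[0,0,0,0,0,0],[0,0,0,0,0,0]]'
python3 -m inch '[[0,0,0,0,0,0],[0,0,0,0,0,0],[0,0,0,0,0,0],[0,0,0,0,0,0],[0,0,0,0,0,0],[0,0,0,0,0,0],[0,0,0,0,0,0],[0,0,0,0,0,0],[0,0,0,0,0,0],[0,0,0,0,0,0]]' 30 50
python3 -m inch '[[0,-3,0,0,0,0],[0,-3,0,0,0,0],[0,-2,0,0,0,0],[0,0,0,0,0,0]]'
python3 - <<'E'
from see import *
s=r.get_state();print(s["opening"]*88,s["tool_pos"],s["contact_force"],s["moment"],R.from_quat(s["eef_rot"]).as_matrix().round(3))
im=r.snapshot("scene"); np.savez("scene3.npz",**im);P=cloud(im)
fitz(P,.38,.52,-.19,-.005,.028,.040,"stone")
fitz(P,.40,.53,-.4,-.19,.035,.05,"case")
crop(im,160,100,300,240,4,"pics/s7.png")
m=(P[...,0]>.42)&(P[...,0]<.46)&(P[...,1]>-.155)&(P[...,1]<-.08)&(P[...,2]>.02)&(P[...,2]<.05)
q=P[m]; print(np.linalg.lstsq(np.c_[q-[.44,-.12,0]][:,[0,1]].__class__(np.c_[q[:,0]-.44,q[:,1]+.12,np.ones(len(q))]) if 0 else np.c_[q[:,0]-.44,q[:,1]+.12,np.ones(len(q))],q[:,2],rcond=None)[0])
E
```

```text
clock: 10.97
tool_pos: [0.4417, -0.0552, 0.0204]
eef_rot: [0.705, 0.055, -0.053, -0.705]
contact_force: [-0.1, -0.1, 0.5]
opening: 0.998
clock: 11.8
tool_pos: [0.4397, -0.0548, 0.0196]
eef_rot: [0.706, 0.054, -0.055, -0.704]
contact_force: [-1.9, 0.7, 3.0]
opening: 0.553
clock: 12.13
tool_pos: [0.4402, -0.0547, 0.0275]
eef_rot: [0.706, 0.055, -0.055, -0.704]
contact_force: [-0.4, 0.9, -4.9]
opening: 0.556
48.94963221383969 [ 0.4402125 -0.054742   0.0275174] [-0.44507795  0.85225238 -4.87223426] [ 0.06780559 -0.09490575 -0.00078838] [[ 0.988  0.    -0.154]
 [ 0.154 -0.002  0.988]
 [-0.    -1.    -0.002]]
stone 884 c [438.9 -59.1] sz [97.4 75.5] ang 86.96 z 0.0332 mean [ 0.4427 -0.0513  0.0332]
case 1135 c [ 468.7 -276.3] sz [ 76.2 161.5] ang 8.74 z 0.0418 mean [ 0.4638 -0.2853  0.0416]
[-0.02259742  0.01341732  0.03164685]
```

View pics/s7.png

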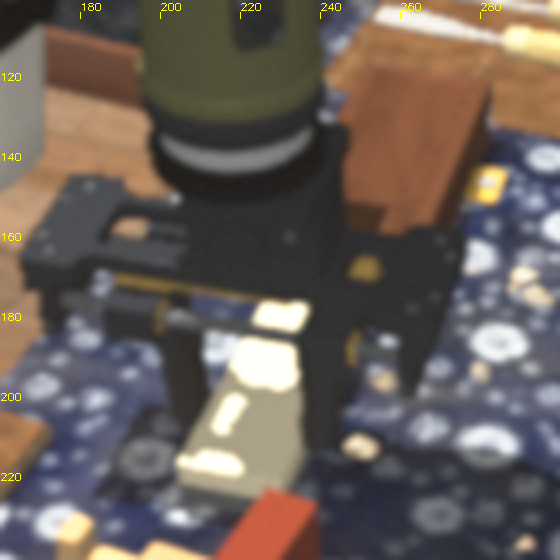

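```bash
python3 - <<'E'
from plan import *
s=r.get_state();print(s["q"].round(3),s["qd"].round(3))
E
python3 -m inch '[[0,3,0,0,0,0],[0,3,0,0,0,0],[0,2,0,0,0,0],[0,0,0,0,0,0]]'
python3 -m inch '[[0,0,0,0,0,0],[0,0,0,0,0,0],[0,0,0,0,0,0],[0,0,0,0,0,0]]' 64
python3 - <<'E'
from plan import *
s=r.get_state();print(s["q"].round(3),s["tool_pos"])
E
python3 -m inch '[[0,3,0,0,0,0],[0,3,0,0,0,0],[0,3,0,0,0,0],[0,0,0,0,0,0]]'
python3 - <<'E'
from plan import *
s=r.get_state();print(s["q"].round(3),s["tool_pos"])
E
```

```text
[ 0.094  0.895 -0.122  2.239  1.461  0.097 -1.288] [ 0.003  0.005 -0.006 -0.     0.021  0.004 -0.019]
clock: 12.52
tool_pos: [0.4401, -0.0546, 0.0197]
eef_rot: [0.705, 0.055, -0.055, -0.705]
contact_force: [-0.3, 1.5, 1.1]
opening: 0.554
clock: 12.85
tool_pos: [0.4401, -0.0551, 0.0196]
eef_rot: [0.706, 0.055, -0.055, -0.704]
contact_force: [-0.9, 1.2, -0.7]
opening: 0.726
[ 0.12   0.914 -0.163  2.238  1.601  0.131 -1.427] [ 0.44005381 -0.05510286  0.01962025]
clock: 13.18
tool_pos: [0.4397, -0.055, 0.0101]
eef_rot: [0.705, 0.054, -0.055, -0.705]
contact_force: [-0.7, -0.3, -0.4]
opening: 0.727
[ 0.159  0.938 -0.225  2.236  1.676  0.183 -1.5  ] [ 0.439747   -0.05504959  0.0100755 ]
```

```bash
python3 -m inch '[[0,2,0,0,0,0],[0,2,0,0,0,0],[0,2,0,0,0,0],[0,0,0,0,0,0]]'
python3 -m inch '[[0,0,0,0,0,0],[0,0,0,0,0,0],[0,0,0,0,0,0],[0,0,0,0,0,0],[0,0,0,0,0,0],[0,0,0,0,0,0]]' 30 50
python3 - <<'E'
from plan import *
s=r.get_state();print(s["q"].round(3),s["tool_pos"])
E
```

```text
clock: 13.52
tool_pos: [0.4398, -0.055, 0.0043]
eef_rot: [0.706, 0.054, -0.055, -0.704]
contact_force: [0.3, 1.2, -0.4]
opening: 0.726
clock: 14.02
tool_pos: [0.44, -0.0549, 0.0046]
eef_rot: [0.706, 0.055, -0.055, -0.704]
contact_force: [-1.2, -0.9, -0.3]
opening: 0.56
[ 0.176  0.952 -0.254  2.234  1.711  0.21  -1.533] [ 0.4399997  -0.05491599  0.0046399 ]
```

```bash
python3 -m inch '[[-1,-2,0,0,0,0],[-1,-2,0,0,0,0],[-1,-2,0,0,0,0],[-1,-1,0,0,0,0],[-1,0,0,0,0,0],[-0.6,0,0,0,0,0],[0,0,0,0,0,0],[0,0,0,0,0,0]]'
python3 - <<'E'
from see import *
s=r.get_state();print(s["opening"]*88,s["tool_pos"],s["contact_force"],s["q"].round(2),R.from_quat(s["eef_rot"]).as_matrix().round(3))
im=r.snapshot("scene"); np.savez("scene4.npz",**im);P=cloud(im)
crop(im,160,130,300,240,5,"pics/s8.png")
c=np.array([.469,-.2775]);u=np.array([.1538,-.9881]);v=np.array([.9881,.1538])
X=(P[...,:2]-c)@u; Y=(P[...,:2]-c)@v; Z=P[...,2]
m=(Z>.027)&(Z<.037)&(X>-.27)&(X<-.08)&(abs(Y)<.028)
A=np.c_[X[m]+.165,Y[m],np.ones(m.sum())]; print("plane",m.sum(),np.linalg.lstsq(A,Z[m],rcond=None)[0])
for x0 in np.arange(-.26,-.08,.012):
    k=m&(X>x0)&(X<x0+.012)
    if k.sum()>8: print(round(x0,3),k.sum(),(Y[k].min()*1e3).round(1),(Y[k].max()*1e3).round(1),np.median(Z[k]).round(4))
print(X[m].min(),X[m].max())
E
```

```text
clock: 14.68
tool_pos: [0.4343, -0.0558, 0.0115]
eef_rot: [0.706, 0.055, -0.055, -0.704]
contact_force: [-0.5, -0.5, -4.9]
opening: 0.559
49.21520888770399 [ 0.43433829 -0.05580218  0.01153254] [-0.5355757  -0.5427828  -4.92220668] [ 0.18  0.94 -0.26  2.25  1.71  0.21 -1.54] [[ 0.988 -0.    -0.154]
 [ 0.154 -0.002  0.988]
 [-0.    -1.    -0.001]]
plane 811 [0.00552529 0.00049024 0.03243072]
-0.26 135 -24.9 26.9 0.0324
-0.248 120 -24.3 24.4 0.0322
-0.236 127 -27.1 27.6 0.0323
-0.224 108 -21.6 27.2 0.0321
-0.212 89 -15.6 25.2 0.0322
-0.2 65 -10.4 24.8 0.0322
-0.176 57 -5.9 25.9 0.0321
-0.164 13 -4.8 23.3 0.0313
-0.26724914666271843 -0.08031870187782322
```

View pics/s8.png

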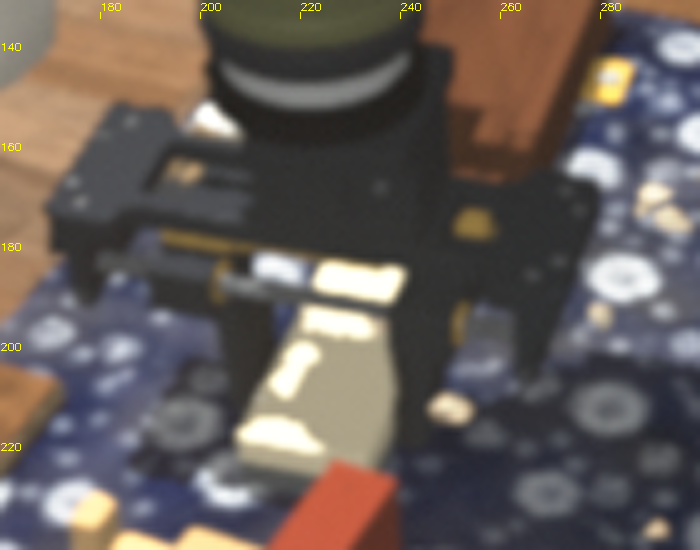

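```bash
python3 -m inch '[[0,0,-4,0,0,0],[0,0,-5,0,0,0],[0,0,-5,0,0,0],[0,0,-5,0,0,0],[0,0,-5,0,0,0],[0,0,-5,0,0,0],[0,0,0,0,0,0]]'
cat > st.py <<'E'
from plan import *
s=r.get_state();p=s["tool_pos"];Q=R.from_quat(s["eef_rot"])
c=np.array([.469,-.2775]);u=np.array([.1538,-.9881]);v=np.array([.9881,.1538])
print("X %.1f Y %.1f Z %.1f"%(1e3*(p[:2]-c)@u,1e3*(p[:2]-c)@v,1e3*p[2]),"F u,v,z",(s["contact_force"][:2]@u).round(1),(s["contact_force"][:2]@v).round(1),s["contact_force"][2].round(1),"M",s["moment"].round(2),"q",s["q"].round(2))
e=(Rdown(8.85).inv()*Q).as_rotvec(); print("rot err",e.round(4),"open",s["opening"]*88)
E
python3 st.py
python3 - <<'E'
from see import *
im=r.snapshot("scene"); np.savez("scene5.npz",**im)
crop(im,190,110,290,220,6,"pics/s9.png")
im=r.snapshot("top");crop(im,230,110,390,230,5,"pics/t9.png")
E
```

```text
clock: 15.32
tool_pos: [0.4391, -0.0862, 0.0117]
eef_rot: [0.706, 0.054, -0.054, -0.704]
contact_force: [-0.1, 0.3, -4.9]
opening: 0.561
X -193.6 Y -0.1 Z 11.7 F u,v,z -0.3 -0.1 -4.9 M [ 0.09 -0.09  0.  ] q [ 0.19  0.93 -0.16  2.23  1.66  0.13 -1.41]
rot err [-0.0038  0.0016  0.0003] open 49.331672250773856
```

View pics/s9.png

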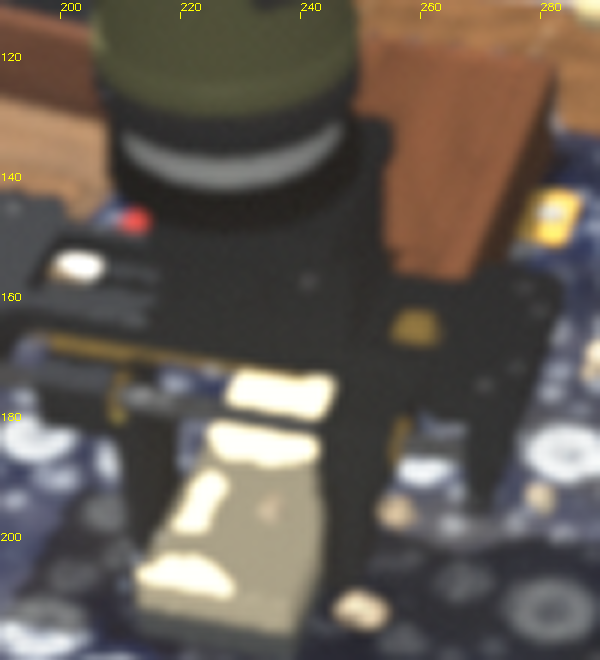

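View pics/t9.png

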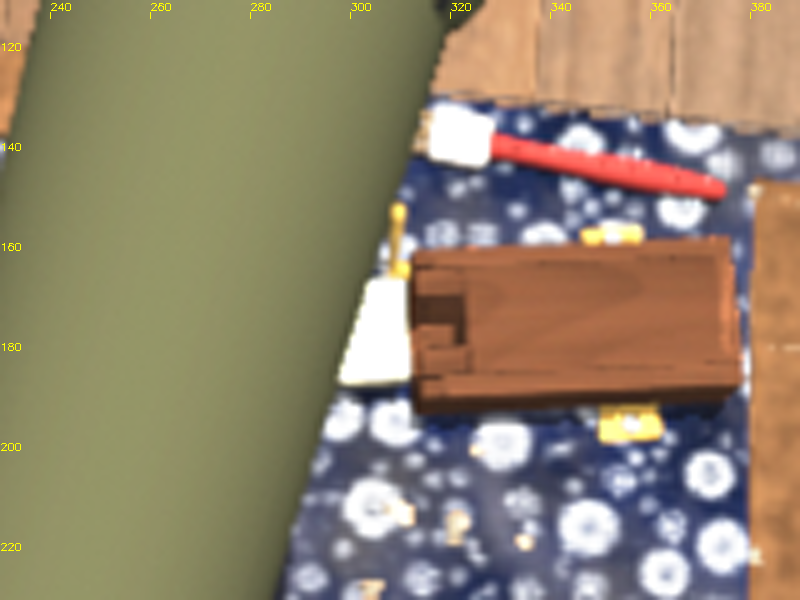

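```bash
python3 - <<'E'
from see import *
im=r.snapshot("top"); np.savez("top5.npz",**im); P=cloud(im)
c=np.array([.469,-.2775]);u=np.array([.1538,-.9881]);v=np.array([.9881,.1538])
X=(P[...,:2]-c)@u; Y=(P[...,:2]-c)@v; Z=P[...,2]
m=(Z>.025)&(Z<.037)&(X>-.14)&(X<-.075)&(abs(Y)<.032)
for x0 in np.arange(-.12,-.078,.005):
    k=m&(X>x0)&(X<x0+.005)
    if k.sum()>3: print(round(x0,3),k.sum(),(Y[k].min()*1e3).round(1),(Y[k].max()*1e3).round(1),np.median(Z[k]).round(4))
print(X[m].max())
m=(Z>.037)&(Z<.047)&(X>-.09)&(X<.09)&(abs(Y)<.05)
for x0 in np.arange(-.08,.08,.01):
    k=m&(X>x0)&(X<x0+.01); print(round(x0,3),k.sum(),(Y[k].min()*1e3).round(1),(Y[k].max()*1e3).round(1),np.median(Z[k]).round(4))
print(X[m].min(),X[m].max())
E
```

```text
-0.115 11 -25.3 -11.9 0.0326
-0.11 22 -25.5 2.8 0.0327
-0.105 31 -25.7 13.4 0.0326
-0.1 42 -25.7 23.7 0.0324
-0.095 41 -25.0 23.6 0.032
-0.09 42 -25.3 31.7 0.032
-0.085 9 -17.3 27.4 0.03
-0.08 6 -31.6 30.3 0.0348
-0.07688794405711762
-0.08 75 -38.5 38.8 0.0417
-0.07 85 -38.2 38.0 0.0416
-0.06 117 -38.7 38.0 0.0419
-0.05 121 -37.3 37.1 0.0419
-0.04 118 -37.2 36.1 0.0417
-0.03 122 -37.6 36.7 0.0419
-0.02 115 -38.0 38.3 0.042
-0.01 125 -38.6 38.6 0.0417
-0.0 118 -38.5 37.1 0.0419
0.01 120 -37.5 37.4 0.0422
0.02 122 -38.1 36.7 0.0421
0.03 113 -37.7 37.0 0.0421
0.04 120 -38.5 38.6 0.0416
0.05 123 -38.2 38.3 0.0419
0.06 123 -38.2 37.7 0.0417
0.07 113 -38.7 37.4 0.0419
-0.08955685637467752 0.08028230995153393
```

```bash
python3 -m inch '[[0,0,-2,0,0,0],[0,0,-2.5,0,0,0],[0,0,-2.5,0,0,0],[0,0,-2.5,0,0,0],[0,0,-2.5,0,0,0],[0,0,-2.5,0,0,0],[0,0,0,0,0,0]]'; python3 st.py
```

```text
clock: 16.05
tool_pos: [0.4412, -0.0997, 0.0117]
eef_rot: [0.706, 0.054, -0.054, -0.704]
contact_force: [0.4, -0.2, -5.0]
opening: 0.562
X -180.0 Y -0.1 Z 11.7 F u,v,z 0.2 0.4 -5.0 M [ 0.09 -0.09 -0.06] q [ 0.18  0.93 -0.11  2.21  1.58  0.09 -1.31]
rot err [-0.0027  0.0007  0.0002] open 49.42122149940905
```

```bash
python3 -m inch '[[0,0,-2.5,0,0,0],[0,0,-2.5,0,0,0],[0,0,-2.5,0,0,0],[0,0,-2.5,0,0,0],[0,0,-2.5,0,0,0],[0,0,-2.5,0,0,0],[0,0,-2.5,0,0,0],[0,0,0,0,0,0]]'; python3 st.py
```

```text
clock: 16.72
tool_pos: [0.4438, -0.1168, 0.0117]
eef_rot: [0.706, 0.054, -0.054, -0.704]
contact_force: [0.9, 0.5, -4.5]
opening: 0.561
X -162.7 Y -0.2 Z 11.7 F u,v,z -0.3 1.0 -4.5 M [ 0.16 -0.05  0.01] q [ 0.23  0.93 -0.12  2.19  1.38  0.1  -1.07]
rot err [-0.0022  0.0011  0.0003] open 49.390419943582835
```

Inserted about 30 mm with no side force. Continue.

```bash
python3 -m inch '[[0,0,-3,0,0,0],[0,0,-3,0,0,0],[0,0,-3,0,0,0],[0,0,-3,0,0,0],[0,0,-3,0,0,0],[0,0,-3,0,0,0],[0,0,-3,0,0,0],[0,0,-3,0,0,0],[0,0,0,0,0,0]]'; python3 st.py;  python3 -m inch '[[0,0,-3,0,0,0],[0,0,-3,0,0,0],[0,0,-3,0,0,0],[0,0,-3,0,0,0],[0,0,-3,0,0,0],[0,0,-3,0,0,0],[0,0,0,0,0,0]]'; python3 st.py
```

```text
clock: 17.47
tool_pos: [0.4476, -0.1409, 0.0117]
eef_rot: [0.706, 0.054, -0.054, -0.704]
contact_force: [0.3, -0.2, -4.8]
opening: 0.562
X -138.3 Y -0.2 Z 11.7 F u,v,z 0.3 0.3 -4.8 M [ 0.08 -0.04  0.01] q [ 0.34  0.93 -0.22  2.16  1.27  0.19 -0.9 ]
rot err [-0.0024  0.0013  0.0002] open 49.49517231743154
clock: 18.05
tool_pos: [0.4503, -0.1587, 0.0118]
eef_rot: [0.706, 0.054, -0.054, -0.704]
contact_force: [-1.0, -0.0, -4.3]
opening: 0.564
X -120.3 Y -0.2 Z 11.8 F u,v,z -0.1 -1.0 -4.3 M [ 0.1  -0.06  0.04] q [ 0.41  0.94 -0.27  2.14  1.22  0.23 -0.81]
rot err [-0.0025  0.0012  0.0002] open 49.62224340326593
```

```bash
python3 -m inch '[[0,0,-3,0,0,0],[0,0,-3,0,0,0],[0,0,-3,0,0,0],[0,0,-3,0,0,0],[0,0,-3,0,0,0],[0,0,0,0,0,0],[0,0.4,0,0,0,0],[0,0,0,0,0,0]]'; python3 st.py;  python3 -m inch '[[0,0,0,0,0,0],[0,0,0,0,0,0],[0,0,0,0,0,0],[0,0,0,0,0,0]]' 56 ; python3 st.py
python3 - <<'E'
from see import *
im=r.snapshot("scene")
crop(im,190,100,290,200,6,"pics/s10.png")
E
```

```text
clock: 18.72
tool_pos: [0.4525, -0.1724, 0.0114]
eef_rot: [0.706, 0.055, -0.055, -0.704]
contact_force: [-0.2, -0.1, -4.5]
opening: 0.559
X -106.4 Y -0.1 Z 11.4 F u,v,z 0.1 -0.2 -4.5 M [ 0.02 -0.02 -0.05] q [ 0.45  0.95 -0.31  2.11  1.18  0.27 -0.74]
rot err [-0.0017 -0.0001  0.0003] open 49.189204317319266
clock: 19.05
tool_pos: [0.453, -0.1722, 0.0117]
eef_rot: [0.706, 0.055, -0.055, -0.704]
contact_force: [-0.9, 0.6, -0.1]
opening: 0.637
X -106.5 Y 0.4 Z 11.7 F u,v,z -0.8 -0.8 -0.1 M [ 0.01 -0.1  -0.01] q [ 0.45  0.95 -0.31  2.11  1.18  0.27 -0.74]
rot err [-0.0018 -0.0006 -0.0005] open 56.08214472169637
```

View pics/s10.png

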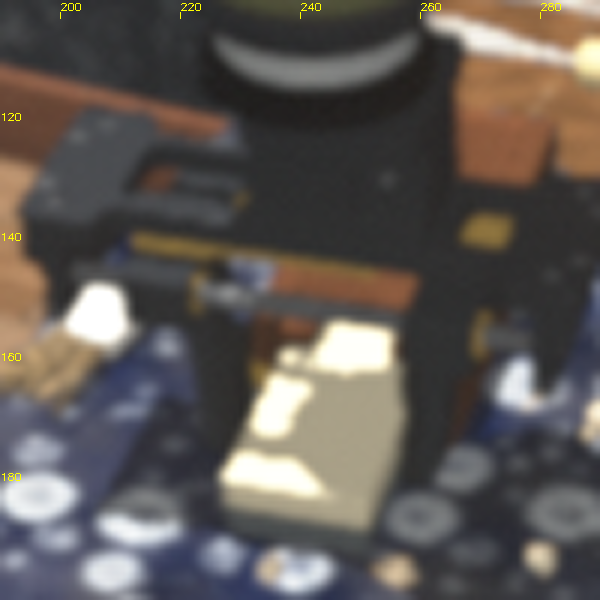

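```bash
python3 -m inch '[[0,-10,0,0,0,0],[0,-15,0,0,0,0],[0,-15,0,0,0,0],[0,-5,10,0,0,0],[-0.4,0,15,0,0,0],[0,0,15,0,0,0],[0,0,15,0,0,0],[0,0,15,0,0,0],[0,0,0,0,0,0]]' 88 30; python3 st.py
python3 - <<'E'
from see import *
im=r.snapshot("scene")
crop(im,170,100,290,220,5,"pics/s11.png")
P=cloud(im)
c=np.array([.469,-.2775]);u=np.array([.1538,-.9881]);v=np.array([.9881,.1538])
X=(P[...,:2]-c)@u; Y=(P[...,:2]-c)@v; Z=P[...,2]
m=(Z>.022)&(Z<.037)&(X>-.2)&(X<-.09)&(abs(Y)<.032)
print(np.percentile(X[m],[0,1,5,50]),np.percentile(Y[m],[1,50,99]))
for x0 in np.arange(-.18,-.09,.01):
    k=m&(X>x0)&(X<x0+.01)
    if k.sum()>3: print(round(x0,3),k.sum(),(Y[k].min()*1e3).round(1),(Y[k].max()*1e3).round(1),np.median(Z[k]).round(4))
E
```

```text
clock: 19.85
tool_pos: [0.4412, -0.0986, 0.0564]
eef_rot: [-0.704, -0.057, 0.057, 0.705]
contact_force: [0.1, 0.1, 0.6]
opening: 0.997
X -181.0 Y 0.0 Z 56.4 F u,v,z -0.1 0.1 0.6 M [-0.02 -0.11 -0.  ] q [ 0.33  0.85 -0.34  2.2   1.12  0.28 -0.85]
rot err [ 0.0018 -0.0065 -0.0003] open 87.71546463069156
[-0.19889958 -0.19578579 -0.14832822 -0.12585232] [-0.02419004  0.00030717  0.02502662]
-0.15 118 -24.5 25.0 0.0275
-0.14 79 -24.4 25.5 0.0288
-0.13 82 -24.5 24.5 0.0295
-0.12 82 -24.0 25.0 0.0297
-0.11 62 -19.2 24.9 0.0304
-0.1 66 -17.8 31.4 0.0307
```

View pics/s11.png

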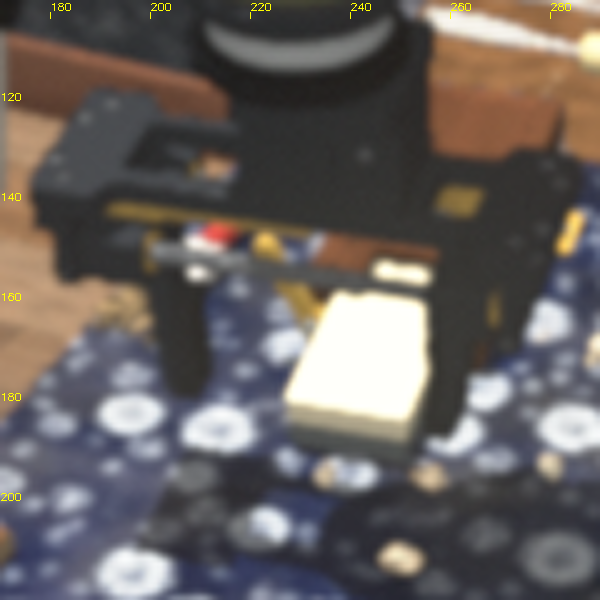

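```bash
python3 -m inch '[[0,5,-8,0,0.001,0],[0,8,-10,0,0.001,0],[0,8,-10,0,0.001,0],[0,8,-10,0,0.001,0],[0,8,-8,0,0.001,0],[0,8,0,0,0.001,0],[0,3,0,0,0,0],[0,0,0,0,0,0]]' 88 15; python3 st.py
```

```text
clock: 20.57
tool_pos: [0.4479, -0.1492, 0.0073]
eef_rot: [0.706, 0.052, -0.053, -0.705]
contact_force: [-0.1, 0.1, -0.5]
opening: 0.996
X -130.0 Y -1.1 Z 7.3 F u,v,z -0.1 -0.1 -0.5 M [ 0.05 -0.07  0.04] q [ 0.36  0.95 -0.22  2.15  1.26  0.19 -0.88]
rot err [-0.0013  0.0063  0.0017] open 87.61063222558792
```

```bash
python3 -m inch '[[0.9,0,0,0,-0.006,0],[0,0,0,0,0,0],[0,0,0,0,0,0],[0,0,0,0,0,0],[0,0,0,0,0,0],[0,0,0,0,0,0],[0,0,0,0,0,0],[0,0,0,0,0,0]]' 40 20; python3 st.py;  python3 -m inch '[[0,0,0,0,0,0],[0,0,0,0,0,0],[0,-0.7,0,0,0,0],[0,-0.7,0,0,0,0],[0,-0.7,0,0,0,0],[0,-0.7,0,0,0,0],[0,0,0,0,0,0]]';python3 st.py
```

```text
clock: 21.23
tool_pos: [0.4491, -0.1485, 0.0085]
eef_rot: [0.706, 0.055, -0.055, -0.704]
contact_force: [-1.7, 0.2, 2.2]
opening: 0.564
X -130.5 Y 0.2 Z 8.5 F u,v,z -0.5 -1.7 2.2 M [ 0.05  0.05 -0.03] q [ 0.36  0.94 -0.23  2.15  1.26  0.2  -0.87]
rot err [-0.0016 -0.0002  0.0004] open 49.65257297638109
clock: 21.82
tool_pos: [0.449, -0.1488, 0.011]
eef_rot: [0.706, 0.054, -0.055, -0.704]
contact_force: [-1.0, 0.1, -4.9]
opening: 0.564
X -130.3 Y 0.0 Z 11.0 F u,v,z -0.3 -1.0 -4.9 M [ 0.1   0.08 -0.04] q [ 0.37  0.94 -0.24  2.15  1.24  0.21 -0.85]
rot err [-0.0016  0.0003  0.0009] open 49.64850381956092
```

```bash
python3 -m inch '[[0,-0.6,0,0,0,0],[0,-0.6,0,0,0,0],[0,0,-2,0,0,0],[0,0,-2,0,0,0],[0,0,-2,0,0,0],[0,0,-2,0,0,0],[0,0,0,0,0,0]]'; python3 st.py;  python3 -m inch '[[0,0,-2.5,0,0,0],[0,0,-2.5,0,0,0],[0,0,-2.5,0,0,0],[0,0,-2.5,0,0,0],[0,0,-2.5,0,0,0],[0,0,-2.5,0,0,0],[0,0,-2.5,0,0,0],[0,0,0,0,0,0]]';python3 st.py
```

```text
clock: 22.4
tool_pos: [0.4504, -0.1573, 0.0123]
eef_rot: [0.706, 0.054, -0.054, -0.704]
contact_force: [-1.9, 0.0, -4.9]
opening: 0.562
X -121.7 Y 0.1 Z 12.3 F u,v,z -0.3 -1.8 -4.9 M [ 0.22  0.34 -0.03] q [ 0.4   0.94 -0.27  2.14  1.21  0.23 -0.81]
rot err [-0.0021  0.0008  0.0006] open 49.42146253812475
clock: 23.07
tool_pos: [0.4531, -0.1751, 0.0123]
eef_rot: [0.706, 0.054, -0.054, -0.704]
contact_force: [-2.7, -0.2, -4.1]
opening: 0.563
X -103.6 Y 0.1 Z 12.3 F u,v,z -0.2 -2.7 -4.1 M [ 0.05  0.52 -0.11] q [ 0.46  0.94 -0.31  2.11  1.17  0.28 -0.73]
rot err [-0.003   0.0013  0.0007] open 49.56885867272845
```

```bash
python3 -m inch '[[0,1,0,0,0,0],[0,0.5,0,0,0,0],[0,0,0,0,0,0],[0,0,0,0,0,0],[0,0,0,0,0,0],[0,0,0,0,0,0],[0,-12,0,0,0,0],[0,-15,0,0,0,0],[0,-15,0,0,0,0],[0,0,16,0,0,0],[0,0,18,0,0,0],[0,0,20,0,0,0]]' 60; python3 st.py;  python3 -m inch '[[0,0,10,0,0,0],[0,0,0,0,0,0],[0,0,0,0,0,0],[0,0,0,0,0,0],[0,0,0,0,0,0],[0,0,0,0,0,0],[0,0,0,0,0,0]]' 0 ; python3 st.py
python3 - <<'E'
from see import *
im=r.snapshot("scene")
crop(im,170,100,290,220,5,"pics/s12.png")
P=cloud(im)
c=np.array([.469,-.2775]);u=np.array([.1538,-.9881]);v=np.array([.9881,.1538])
X=(P[...,:2]-c)@u; Y=(P[...,:2]-c)@v; Z=P[...,2]
m=(Z>.018)&(Z<.037)&(X>-.15)&(X<-.085)&(abs(Y)<.032)
print(np.percentile(X[m],[0,1,5,50]),np.percentile(Y[m],[1,50,99]))
for x0 in np.arange(-.14,-.09,.01):
    k=m&(X>x0)&(X<x0+.01)
    if k.sum()>3: print(round(x0,3),k.sum(),(Y[k].min()*1e3).round(1),(Y[k].max()*1e3).round(1),np.median(Z[k]).round(4))
E
```

```text
clock: 24.07
tool_pos: [0.4452, -0.1207, 0.0532]
eef_rot: [0.706, 0.054, -0.053, -0.704]
contact_force: [0.9, 0.4, -0.1]
opening: 0.683
X -158.6 Y 0.6 Z 53.2 F u,v,z -0.2 0.9 -0.1 M [ 0.01 -0.14  0.01] q [ 0.38  0.86 -0.36  2.18  1.11  0.3  -0.79]
rot err [-0.002   0.0024 -0.0011] open 60.13491437130117
clock: 24.65
tool_pos: [0.4434, -0.1113, 0.0527]
eef_rot: [0.706, 0.054, -0.054, -0.704]
contact_force: [-0.1, -0.4, 0.4]
opening: 0.175
X -168.2 Y 0.3 Z 52.7 F u,v,z 0.4 -0.2 0.4 M [-0.1  -0.06 -0.01] q [ 0.35  0.86 -0.34  2.19  1.12  0.29 -0.83]
rot err [-0.0019  0.0013  0.0002] open 15.37351993540207
[-0.12275606 -0.12179223 -0.12112686 -0.10923513] [-0.02448438 -0.01203033  0.03147654]
-0.13 34 -24.4 19.6 0.025
-0.12 77 -24.4 23.7 0.0302
-0.11 43 -24.3 24.8 0.0311
-0.1 49 -24.9 31.9 0.0308
-0.09 26 -24.4 31.2 0.0306
```

View pics/s12.png

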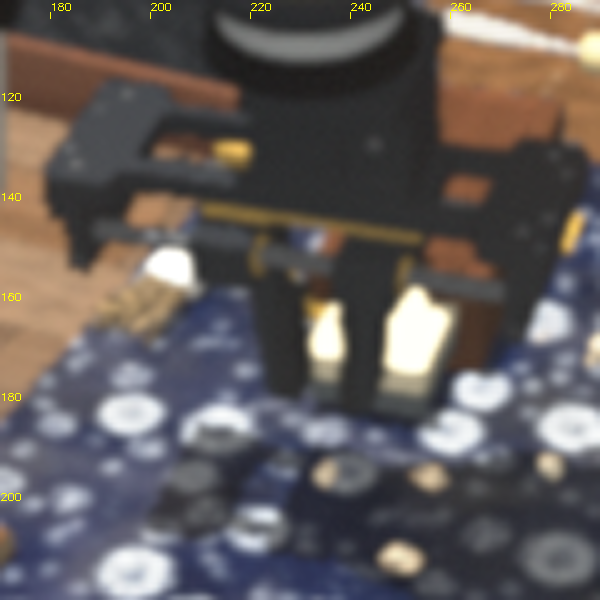

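```bash
python3 -m inch '[[0,8,0,0,0,0],[0,8,0,0,0,0],[0,8,0,0,0,0],[0,8,0,0,0,0],[0,7,-5,0,0,0],[0,0,-8,0,0,0],[0,0,-7,0,0,0],[0,0,-5,0,0,0],[0,0,-3,0,0,0],[0,0,-2,0,0,0],[0,0,-2,0,0,0],[0,0,0,0,0,0]]' ; python3 st.py
```

```text
clock: 25.7
tool_pos: [0.4483, -0.1425, 0.0139]
eef_rot: [0.706, 0.054, -0.054, -0.704]
contact_force: [0.3, -0.2, -0.4]
opening: 0.004
X -136.6 Y 0.4 Z 13.9 F u,v,z 0.2 0.2 -0.4 M [-0.01 -0.1  -0.04] q [ 0.36  0.93 -0.24  2.16  1.25  0.2  -0.88]
rot err [-0.0018  0.0003  0.0001] open 0.309730621688272
```

```bash
python3 -m inch '[[0,0,-2,0,0,0],[0,0,-2,0,0,0],[0,0,-2,0,0,0],[0,0,-2,0,0,0],[0,0,-2,0,0,0],[0,0,-2,0,0,0]]' ; python3 st.py; python3 -m inch '[[0,0,-2,0,0,0],[0,0,-2,0,0,0],[0,0,-2,0,0,0],[0,0,-2,0,0,0],[0,0,-2,0,0,0],[0,0,-2,0,0,0]]' ; python3 st.py
```

```text
clock: 26.2
tool_pos: [0.4498, -0.1518, 0.0139]
eef_rot: [-0.704, -0.055, 0.055, 0.706]
contact_force: [-1.9, 5.4, 2.3]
opening: 0.006
X -127.1 Y 0.3 Z 13.9 F u,v,z -5.7 -1.0 2.3 M [ 0.94  0.28 -0.05] q [ 0.4   0.94 -0.28  2.14  1.21  0.23 -0.81]
rot err [ 0.0021 -0.0022 -0.0001] open 0.4877704127916674
clock: 26.7
tool_pos: [0.4516, -0.1637, 0.0139]
eef_rot: [-0.704, -0.055, 0.055, 0.706]
contact_force: [-1.6, 5.1, 2.3]
opening: 0.004
X -115.1 Y 0.3 Z 13.9 F u,v,z -5.3 -0.8 2.3 M [ 0.94  0.25 -0.02] q [ 0.44  0.94 -0.3   2.12  1.18  0.26 -0.76]
rot err [ 0.002  -0.0022  0.    ] open 0.392334331051211
```

```bash
python3 -m inch '[[0,0,-2,0,0,0],[0,0,-2,0,0,0],[0,0,-2,0,0,0],[0,0,-2,0,0,0],[0,0,-2,0,0,0],[0,0,-2,0,0,0],[0,0,-1.5,0,0,0],[0,0,-1.5,0,0,0]]' ; python3 st.py; python3 -m inch '[[0,0,-0.7,0,0,0],[0,0,-0.7,0,0,0],[0,0,-0.7,0,0,0],[0,0,0,0,0,0]]' ; python3 st.py
```

```text
clock: 27.37
tool_pos: [0.4542, -0.1802, 0.0139]
eef_rot: [0.705, 0.055, -0.055, -0.705]
contact_force: [-1.1, 3.9, 1.4]
opening: -0.0
X -98.4 Y 0.4 Z 13.9 F u,v,z -4.0 -0.5 1.4 M [ 0.83  0.22 -0.01] q [ 0.49  0.95 -0.34  2.1   1.15  0.3  -0.69]
rot err [-0.0007 -0.0008  0.0001] open -0.04267045107887144
clock: 27.7
tool_pos: [0.4548, -0.1833, 0.0139]
eef_rot: [0.706, 0.054, -0.054, -0.704]
contact_force: [-0.7, 4.6, -0.9]
opening: 0.0
X -95.2 Y 0.4 Z 13.9 F u,v,z -4.7 -0.0 -0.9 M [ 0.59  0.02 -0.01] q [ 0.49  0.95 -0.34  2.1   1.15  0.3  -0.69]
rot err [-0.0023  0.0003  0.0002] open 0.009812372612834155
```

```bash
python3 -m inch '[[0,0,-0.5,0,0,0],[0,0,-0.5,0,0,0],[0,0,-0.5,0,0,0],[0,0,-0.5,0,0,0],[0,0,0,0,0,0]]' ; python3 st.py;  python3 -m inch '[[0,0,-0.4,0,0,0],[0,0,-0.4,0,0,0],[0,0,-0.4,0,0,0],[0,0,0,0,0,0]]' ; python3 st.py
```

```text
clock: 28.12
tool_pos: [0.455, -0.1851, 0.0139]
eef_rot: [0.706, 0.055, -0.055, -0.704]
contact_force: [-0.7, 2.0, -0.9]
opening: 0.006
X -93.4 Y 0.4 Z 13.9 F u,v,z -2.0 -0.4 -0.9 M [ 0.45 -0.1   0.01] q [ 0.5   0.95 -0.34  2.09  1.14  0.31 -0.68]
rot err [-0.0021  0.0001  0.0002] open 0.5603525574619485
clock: 28.45
tool_pos: [0.4551, -0.1861, 0.0139]
eef_rot: [0.706, 0.055, -0.055, -0.704]
contact_force: [-0.3, 2.0, -0.9]
opening: 0.004
X -92.5 Y 0.4 Z 13.9 F u,v,z -2.1 0.0 -0.9 M [ 0.47 -0.03 -0.02] q [ 0.5   0.95 -0.35  2.09  1.14  0.31 -0.67]
rot err [-0.0017 -0.0001  0.0002] open 0.3182718931162122
```

```bash
python3 -m inch '[[0,0,-0.4,0,0,0],[0,0,-0.4,0,0,0],[0,0,0,0,0,0]]' ; python3 st.py;  python3 -m inch '[[0,0,-0.4,0,0,0],[0,0,-0.4,0,0,0],[0,0,0,0,0,0]]' ; python3 st.py
```

```text
clock: 28.7
tool_pos: [0.4551, -0.1861, 0.0139]
eef_rot: [0.705, 0.055, -0.055, -0.705]
contact_force: [-0.9, 4.9, 0.1]
opening: 0.004
X -92.5 Y 0.4 Z 13.9 F u,v,z -4.9 -0.1 0.1 M [0.85 0.09 0.  ] q [ 0.51  0.95 -0.35  2.09  1.14  0.31 -0.67]
rot err [-0.0006 -0.0007  0.0002] open 0.34444452162254763
clock: 28.95
tool_pos: [0.4551, -0.1861, 0.0139]
eef_rot: [-0.705, -0.055, 0.055, 0.705]
contact_force: [-1.2, 6.5, 0.4]
opening: 0.003
X -92.4 Y 0.4 Z 13.9 F u,v,z -6.6 -0.2 0.4 M [1.19 0.21 0.01] q [ 0.51  0.95 -0.35  2.09  1.14  0.31 -0.67]
rot err [ 0.0005 -0.0013  0.0001] open 0.30170513171937763
```

```bash
python3 -m inch '[[0,0,-0.5,0,0,0],[0,0,-0.5,0,0,0],[0,0,-0.5,0,0,0],[0,0,0,0,0,0]]' ; python3 st.py;  python3 -m inch '[[0,0,-0.5,0,0,0],[0,0,-0.5,0,0,0],[0,0,-0.5,0,0,0],[0,0,0,0,0,0]]' ; python3 st.py
python3 - <<'E'
from see import *
im=r.snapshot("scene"); crop(im,190,100,290,200,6,"pics/s13.png")
E
```

```text
clock: 29.28
tool_pos: [0.4551, -0.1862, 0.0139]
eef_rot: [-0.704, -0.055, 0.055, 0.706]
contact_force: [-2.0, 8.1, 1.0]
opening: 0.006
X -92.4 Y 0.3 Z 13.9 F u,v,z -8.3 -0.8 1.0 M [ 1.74  0.4  -0.  ] q [ 0.51  0.95 -0.35  2.09  1.14  0.31 -0.66]
rot err [ 0.0027 -0.0023 -0.0001] open 0.5577818056743324
clock: 29.62
tool_pos: [0.4551, -0.1862, 0.0139]
eef_rot: [-0.703, -0.056, 0.056, 0.707]
contact_force: [-2.8, 10.6, 1.8]
opening: 0.008
X -92.4 Y 0.4 Z 13.9 F u,v,z -10.9 -1.1 1.8 M [ 2.27  0.56 -0.07] q [ 0.52  0.95 -0.36  2.09  1.13  0.32 -0.65]
rot err [ 0.0049 -0.0035 -0.0003] open 0.6961893732590699
```

View pics/s13.png

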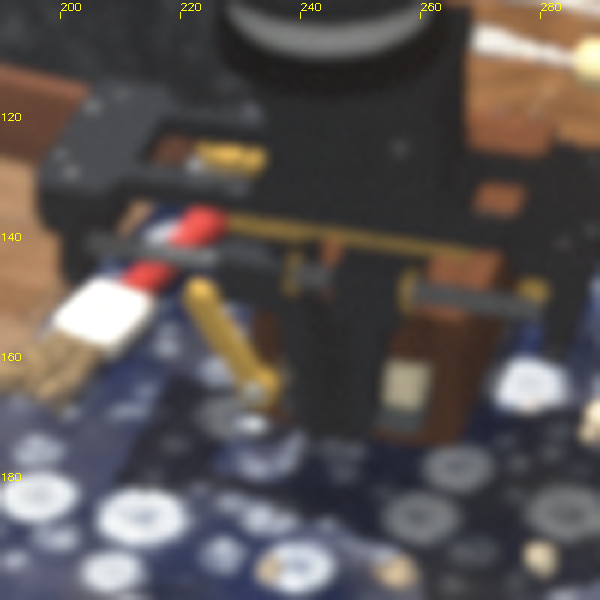

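```bash
python3 -m inch '[[0,0,2,0,0,0],[0,0,2,0,0,0],[0,0,2,0,0,0],[0,-5,6,0,0,0],[0,-18,0,0,0,0],[0,-22,0,0,0,0],[0,-25,0,0,0,0],[25,0,0,0,0,0],[30,0,0,0,0,0],[30,0,0,0,0,0],[0,0,0,0,0,0]]' ; python3 st.py
python3 - <<'E'
from see import *
im=r.snapshot("scene"); crop(im,190,100,290,200,6,"pics/s14.png")
P=cloud(im)
c=np.array([.469,-.2775]);u=np.array([.1538,-.9881]);v=np.array([.9881,.1538])
X=(P[...,:2]-c)@u; Y=(P[...,:2]-c)@v; Z=P[...,2]
m=(Z>.012)&(Z<.036)&(X>-.11)&(X<-.06)&(abs(Y)<.024)
print(m.sum(),np.percentile(X[m],[1,5,25,50,75,95]))
m=(Z>.03)&(Z<.07)&(X>-.1)&(X<-.082)&(Y>.02)&(Y<.07); print(np.c_[X[m],Y[m],Z[m]].round(3)[::3])
E
```

```text
clock: 30.58
tool_pos: [0.545, -0.1643, 0.0854]
eef_rot: [0.705, 0.058, -0.051, -0.705]
contact_force: [1.6, -0.2, -0.1]
opening: 0.005
X -100.2 Y 92.5 Z 85.4 F u,v,z 0.5 1.6 -0.1 M [ 0.01 -0.1   0.02] q [ 0.56  0.9  -0.6   1.85  0.82  0.65 -0.4 ]
rot err [-0.0021  0.0004 -0.0094] open 0.43957841350518045
258 [-0.08465918 -0.08378021 -0.08226564 -0.08092784 -0.07756915 -0.06333709]
[[-0.087  0.055  0.06 ]
 [-0.084  0.05   0.059]
 [-0.088  0.051  0.059]
 [-0.089  0.055  0.057]
 [-0.087  0.049  0.056]
 [-0.088  0.053  0.054]
 [-0.09   0.046  0.056]
 [-0.091  0.05   0.054]
 [-0.09   0.044  0.054]
 [-0.09   0.048  0.051]
 [-0.088  0.042  0.051]
 [-0.09   0.046  0.049]
 [-0.089  0.051  0.045]
 [-0.086  0.045  0.044]
 [-0.092  0.048  0.045]
 [-0.088  0.043  0.043]
 [-0.085  0.031  0.043]
 [-0.09   0.044  0.042]
 [-0.089  0.038  0.042]
 [-0.093  0.041  0.042]
 [-0.089  0.036  0.039]
 [-0.088  0.045  0.034]
 [-0.088  0.039  0.036]
 [-0.088  0.046  0.032]
 [-0.09   0.038  0.035]
 [-0.09   0.04   0.032]
 [-0.09   0.034  0.033]
 [-0.091  0.036  0.031]]
```

View pics/s14.png

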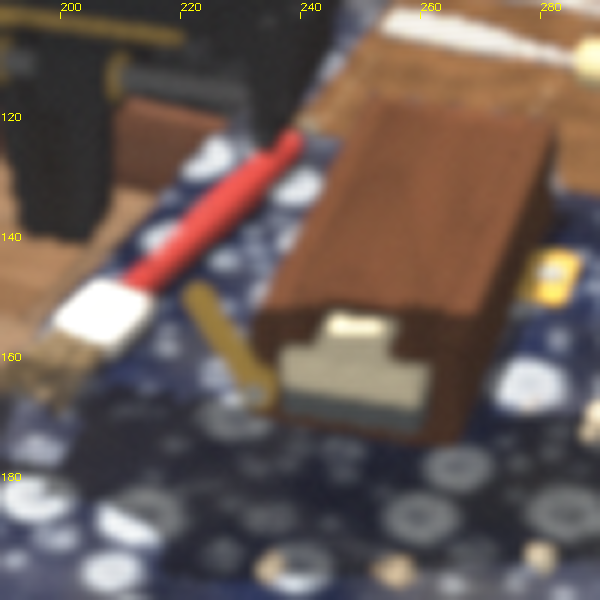

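```bash
python3 -m inch '[[0,8,-1,0,0,0],[0,12,-2,0,0,0.003],[0,12,-2,0,0,0.003],[0,9,0,0,0,0.003],[-2,2,0,0,0,0],[0,0,0,0,0,0]]' ; python3 st.py
```

```text
clock: 31.13
tool_pos: [0.535, -0.1708, 0.0395]
eef_rot: [0.706, 0.05, -0.059, -0.704]
contact_force: [0.3, -0.8, -1.1]
opening: 0.008
X -95.3 Y 81.6 Z 39.5 F u,v,z 0.8 0.2 -1.1 M [-0.06 -0.06 -0.06] q [ 0.53  0.97 -0.54  1.86  0.89  0.59 -0.44]
rot err [-0.001  -0.0003  0.0124] open 0.7280128334560664
```

```bash
python3 -m inch '[[-4,-0.2,0,0,0,-0.004],[-4,-0.2,0,0,0,-0.004],[-4,-0.2,0,0,0,-0.004],[-4,-0.2,0,0,0,0],[-4,-0.2,0,0,0,0],[-4,-0.2,0,0,0,0],[-4,-0.2,0,0,0,0],[0,0,0,0,0,0]]' ; python3 st.py
python3 - <<'E'
from see import *
im=r.snapshot("scene"); crop(im,190,100,290,200,6,"pics/s15.png")
E
```

```text
clock: 31.8
tool_pos: [0.5076, -0.1755, 0.0423]
eef_rot: [0.706, 0.055, -0.054, -0.704]
contact_force: [-0.2, -0.0, -0.6]
opening: 0.003
X -94.9 Y 53.8 Z 42.3 F u,v,z 0.0 -0.2 -0.6 M [-0.04 -0.09  0.05] q [ 0.54  0.94 -0.51  1.95  0.94  0.51 -0.49]
rot err [-0.002   0.0001 -0.0009] open 0.2655560543075282
```

View pics/s15.png

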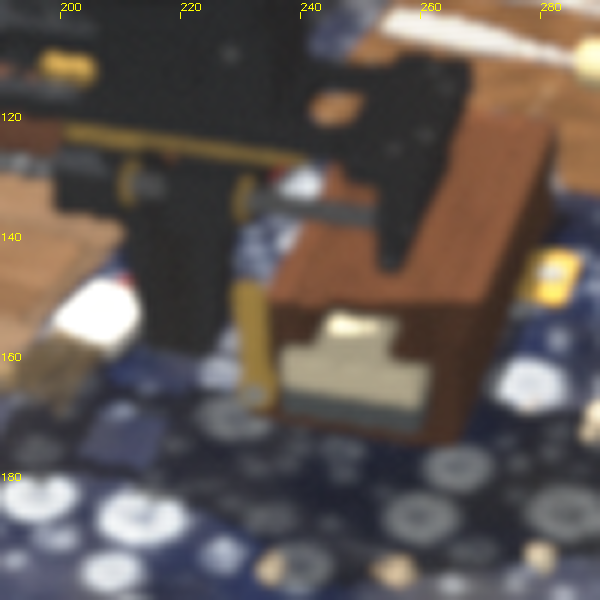

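```bash
python3 -m inch '[[-4,0,0,0,0,0],[-4,0,0,0,0,0],[-4,0,0,0,0,0],[-4,0.5,0,0,0,0],[-4,0.5,0,0,0,0],[-4,0.5,0,0,0,0],[-3,1,0,0,0,0],[0,0,0,0,0,0]]' ; python3 st.py
python3 -m inch '[[-2,2,0,0,0,0],[-2,2,0,0,0,0],[-2,2,0,0,0,0],[-1.5,2,0,0,0,0],[-1.5,2,0,0,0,0],[-1.5,2,0,0,0,0],[-1.5,2,0,0,0,0],[0,0,0,0,0,0]]' ; python3 st.py
python3 - <<'E'
from see import *
im=r.snapshot("scene"); crop(im,190,100,290,200,6,"pics/s16.png")
E
```

```text
clock: 32.52
tool_pos: [0.4812, -0.1794, 0.0395]
eef_rot: [0.706, 0.055, -0.054, -0.704]
contact_force: [0.4, -0.3, -0.2]
opening: 0.004
X -95.0 Y 27.1 Z 39.5 F u,v,z 0.3 0.3 -0.2 M [-0.   -0.09 -0.01] q [ 0.54  0.92 -0.46  2.02  1.    0.44 -0.55]
rot err [-0.0017 -0.0001 -0.0012] open 0.3134262962542413
clock: 33.18
tool_pos: [0.4704, -0.1811, 0.0255]
eef_rot: [0.706, 0.056, -0.054, -0.704]
contact_force: [-0.1, -0.6, -0.2]
opening: 0.005
X -95.1 Y 16.2 Z 25.5 F u,v,z 0.6 -0.2 -0.2 M [-0.03 -0.07  0.02] q [ 0.52  0.94 -0.4   2.06  1.06  0.37 -0.6 ]
rot err [-0.0017 -0.0004 -0.0026] open 0.4121648720547265
```

View pics/s16.png

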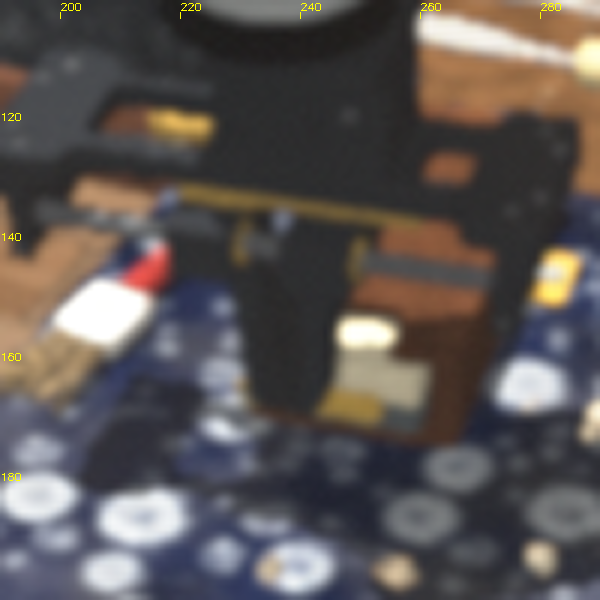

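Bar is nearly level (tip at about (252,168)). Shift slightly towards the tip and press gently.

```bash
python3 -m inch '[[-3,0,0,0,0,0],[-3,0,0,0,0,0],[0,0.7,0,0,0,0],[0,0.7,0,0,0,0],[0,0.7,0,0,0,0],[0,0.7,0,0,0,0],[0,0,0,0,0,0]]' ; python3 st.py
```

```text
clock: 33.82
tool_pos: [0.4633, -0.1823, 0.0247]
eef_rot: [0.706, 0.055, -0.054, -0.704]
contact_force: [-5.3, 0.5, 23.6]
opening: 0.006
X -95.0 Y 9.0 Z 24.7 F u,v,z -1.3 -5.1 23.6 M [-0.04  0.96 -0.03] q [ 0.51  0.93 -0.38  2.07  1.09  0.35 -0.63]
rot err [-0.0036 -0.0003 -0.0014] open 0.5515053254945638
```

Firm stop at z ≈ 24.7 mm (level). Withdraw upwards and check.

```bash
python3 -m inch '[[0,-3,0,0,0,0],[0,-8,0,0,0,0],[0,-15,2,0,0,0],[0,-25,10,0,0,0],[0,-30,20,0,0,0],[0,-30,30,0,0,0],[0,-20,35,0,0,0],[0,0,35,0,0,0],[0,0,0,0,0,0]]' ; python3 st.py
python3 - <<'E'
from see import *
im=r.snapshot("scene"); crop(im,190,100,290,200,6,"pics/s17.png")
P=cloud(im)
fitz(P,.35,.42,-.02,.2,.052,.07,"red")
fitz(P,.24,.34,-.38,-.1,.006,.05,"gouge")
c=np.array([.469,-.2775]);u=np.array([.1538,-.9881]);v=np.array([.9881,.1538])
X=(P[...,:2]-c)@u; Y=(P[...,:2]-c)@v; Z=P[...,2]
m=(Z>.010)&(Z<.06)&(X>-.1)&(X<-.0845)&(abs(Y)<.06); q=np.c_[X[m],Y[m],Z[m]]; 
for y0 in np.arange(-.02,.05,.008):
  k=(q[:,1]>=y0)&(q[:,1]<y0+.008)
  if k.any(): print(y0.round(3),k.sum(),q[k].min(0).round(4),q[k].max(0).round(4))
crop(im,100,60,380,320,2,"pics/s18.png",lines=False)
E
```

```text
clock: 34.57
tool_pos: [0.4444, -0.0441, 0.1554]
eef_rot: [-0.703, -0.061, 0.056, 0.706]
contact_force: [-0.4, 0.5, -1.1]
opening: 0.007
X -234.4 Y 11.6 Z 155.4 F u,v,z -0.5 -0.3 -1.1 M [-0.07 -0.16  0.03] q [ 0.39  0.68 -0.62  2.16  0.79  0.53 -0.67]
rot err [ 0.0029 -0.0115 -0.0081] open 0.5743532717457834
red 1272 c [390.8  84.2] sz [151.5  27.4] ang 89.58 z 0.0598 mean [0.3891 0.0909 0.0594]
gouge 578 c [ 284.1 -262.2] sz [ 33.2 199.8] ang 1.86 z 0.0215 mean [ 0.2829 -0.218   0.0212]
-0.02 2 [-0.089  -0.0134  0.0204] [-0.0866 -0.0127  0.0211]
-0.012 20 [-0.0923 -0.0117  0.0131] [-0.0848 -0.0045  0.0327]
-0.004 16 [-0.0939 -0.0031  0.0147] [-0.0866  0.0036  0.0251]
0.004 20 [-0.0931  0.0042  0.0103] [-0.0845  0.0117  0.027 ]
0.012 17 [-0.0917  0.0122  0.0142] [-0.0863  0.0195  0.0246]
0.02 20 [-0.0914  0.0204  0.0102] [-0.0849  0.0279  0.026 ]
0.028 23 [-0.0931  0.0281  0.0141] [-0.0846  0.036   0.0265]
0.036 7 [-0.0916  0.0361  0.018 ] [-0.0866  0.0393  0.0246]
```

View pics/s17.png

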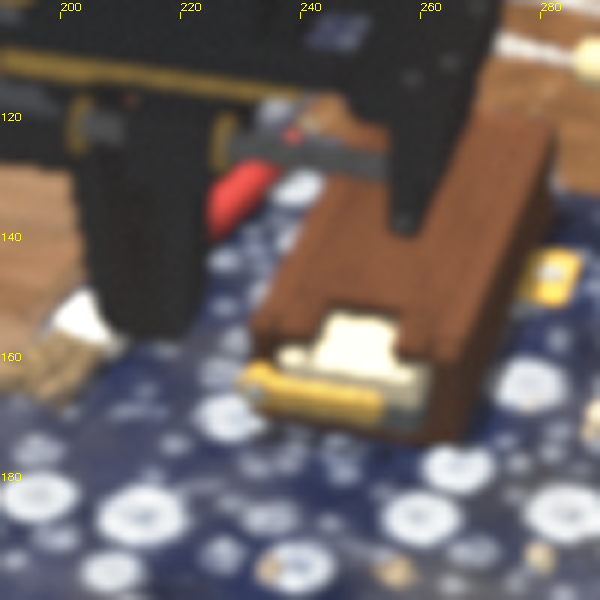

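View pics/s18.png

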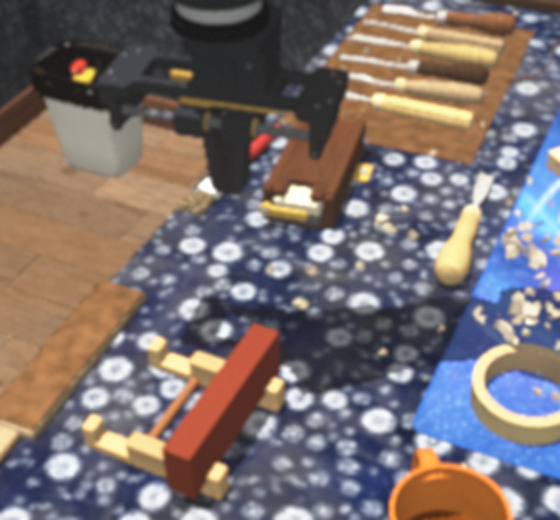

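```bash
python3 - <<'E'
from plant import r
print(r.finish_job())
E
```

```text
the job is handed in; nothing more can be done
None
```

The two-tone stone is in its case, cream side up, with the brass button turned level across the mouth. I handed the job in about 35 s into the 67 s limit; no verdict was reported.

I lifted the stone from the rack, laid it on its grey face, gripped it by its long edges and carried it into the mouth. I then pushed it in with the closed fingers at about 5 N or less. It stopped firmly, and I pressed to about 11 N to confirm.

**Last checks**
- **Stone:** the end stands about 2–3 mm out of the mouth in the depth image, where fully home is 2 mm.
- **Button:** it reached its stop under about 24 N of fingertip force. The final picture shows it level, with its top edge at about 25–26 mm along its whole length.
- **Red stone and gouge:** each appeared within about 1.5 mm of where it started, which is no more than the camera can resolve.
- **Gripper:** clear of everything.

**What went wrong on the way**
- **First grip on the lying stone:** it was too shallow because the wrist was near a joint limit, so I set the stone down and gripped it deeper.
- **Part-way in:** the tail sagged about 3 mm when I let go, so I gripped it again and levelled it before the final push.

No final check failed or disagreed.

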